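# Lay out the ring station round the steel block

### The arm

A 6-joint arm with a two-finger parallel gripper is mounted at the origin on a cart in front of the work surface, level with it; the furniture and walls round the work are solid. World frame = base frame: x ahead of the robot, y to its left, z up, the work surface at z = 0. Lengths are in m, angles in degrees, forces in N, time in s.
With the tool pointing down it reaches from about 0.375 to 0.9 m from the base axis. Payload 3.1 kg.
Tool frame: the origin (TCP) lies midway between the tips of the shut fingers; the grasp point (between the pads) lies 19 mm behind it; z points along the fingers, y is the line along which they close (so a half turn about z gives the same grasp; the last joint's range is limited). The gripper opens to 87 mm and grips with 3 to 60 N. Pads are 19 mm wide; open, the fingers measure 117 mm over their backs; the gripper's body (75 mm by 190 mm) begins 51 mm behind the grasp point.
Start: joints at [66.836, 30.224, 82.088, -0, 67.689, -10.227], TCP at [0.14, 0.609, 0.223] pointing down, gripper open.
Joint ranges: [-176.69, 176.69], [-43.24, 126.21], [12.49, 139.97], [-82, 262], [0, 151.66], [-163.58, 163.58]. Speed limits (degrees/s): [159.86, 159.86, 180, 180, 180, 180].

### API

Orientations are given as a 3x3 rotation matrix whose columns are the frame's x, y, z axes.
In Python, from rig import read_state, optics, bot gives the robot as it stands. The module is installed in compiled form; this text tells all that it offers.
- The arm moves only by the tool send_rows, never from a script. Its argument "commands" is a list of rows, each a list of 7 numbers: the turn, a rotation vector about the tool's x, y, z in units of 5 degrees (1.0 is 5 degrees), then the shift along the tool's x, y, z in units of 30 mm (1.0 is 30 mm), then the opening, from 0 (shut) to 1 (fully open). In form: [[rx, ry, rz, tx, ty, tz, gripper], ...]. A call has 1 to 20 rows; each row is the pose to reach, as a shift and turn from the pose commanded when the call began, along the tool's axes at that moment; what a row does not reach only later rows make up. A row lasts 1/12 s, in which the tool goes at most 41.7 mm and 7.16 degrees, less where a joint would pass 70% of its speed; a pose out of reach is approached as far as the arm can. A call with a gripper value outside its range is refused whole. The fingers move at their own pace and stop on an object; the grip force is fixed at half the most. Time passes only in rows, so rows that repeat a pose let the fingers close. It gives the time, the measured TCP pose, the force, the opening and the grip force at its end, in the units of the state.
- read_state(): the state, without advancing time (a new reading comes with each control period).
- optics.capture(name): name is "scene" or "top" or "wrist"; returns a dict with "image" (384x512x3 uint8, blue, green, red), "intrinsics" (3x3 intrinsics, pixels), "k1" (the pictures are not rectified: a ray, as slopes to the right and down, at radius r is drawn at 1 + k1 r^2 times it, then the intrinsics apply), "extrinsics" (4x4, takes a point from world to camera coordinates); the wrist camera has in their place "T_tool_cam" (4x4, takes a point from camera to tool coordinates, whose origin is the TCP and whose axes are the flange's). Camera axes: x right, y down, z forward; pixel columns grow to the right and rows downward; lengths in m; the calibration is good to about 2 mm. A picture is of the moment at which its call begins: read the wrist's pose just before it. There is no depth.
- bot.hand_in(): hands the job in; it is judged then, once.
The state is a dict: "time_s": time; "joint_positions": joint angles; "qvel": joint speeds; "tau": joint torques, N m; "position": TCP position; "tcp_rot": TCP orientation; "force": force on the tool from outside, world axes, zero at the start; "moment": the same for the moment, N m; "opening": opening from 0.0 (shut) to 1.0 (fully open); "grasp_force": force on a finger pad.
Only numpy, scipy, OpenCV 4.12 (cv2) and the standard library are available. Lean on these libraries where they do the work, as an engineer would, in place of code of your own. Each camera call takes 0.05 s, during which the arm holds its last target. There are 200 camera calls.

### The job

Lay out the bench for the next ring: set the steel dapping cube in the middle of the flat steel bench block with their sides square to each other, and lay the ring blank flat in the middle of the cube's top. Stand the squat screw pot on the bench midway between the bench block and the wooden bur block, and the small bottle upright on the bench off the right-hand end of the bur block, in line with the block's length and with a gap of about 25 mm. Leave the eraser and the tweezers where they lie.

Things in the scene. Friction and masses are not known exactly. Their poses are not given: they have to be found in the camera images.
- dapping_cube: Plain grey steel dapping cube, 50 x 50 x 50 mm, 0.78 kg, loose, with round hollows in its faces (its top counts as flat). Origin at the centre of its underside, z up, x and y square to its sides.
- ring_blank: Plain grey cast ring blank lying flat, 23 mm outside diameter, 8 mm high, loose. Origin at the centre of its underside, z up.
- pot: Squat round screw pot, 41 mm diameter at the lid (39 mm below it), 30 mm high, loose. Origin at the centre of its underside, z up.
- bottle: Small upright round bottle, 30 mm diameter up to 43 mm, then a 19 mm wide cap up to 60 mm, loose. Origin at the centre of its underside, z up.
- bur_block: The near wooden block, 52 (x) x 95 (y) x 28 mm, with upright burs up to 54 mm; fixed. Origin at the centre of its underside, z up; y runs along its length, to the robot's left (within 0.15 rad): its right-hand end is at y = -48 mm. The bench block stands on its x axis, 170 mm away between centres, in front or behind. (A similar block far back at the wall is not meant.)
- steel_block: Flat square grey steel bench block, 66 x 66 x 19 mm, fixed to the bench, top clear at the start. Origin at the centre of its underside (its top is 19 mm higher), x and y square to its sides. (Left of the two blocks a fixed upright partition, 0.24 m high, and 0.45 m beyond x = 0.66 m, runs from about x, y = 0.34, 0.02 to 0.89, 0.18 m: come in over or round it.)
- eraser: Cream rubber eraser block, 20 (x) x 45 (y) x 14 mm, loose, lying among the things to be moved; a bystander to be left alone. Origin at the centre of its underside.
- tweezers: Thin steel tweezers, 20 x 122 (y) x 8 mm, loose, lying to the right of the things to be moved; a bystander to be left alone. Origin under their middle.
Mind the look-alikes: they are no part of the job. What is shaped like the pot but blue is not meant. What is shaped like the dapping_cube but yellow is not meant.

How it is judged:
By the outcome, as a careful person would: the job done as asked, in the order asked, and still so for the second after the job is handed in, with the robot touching nothing.
It also fails if it takes over 128 s, if anything falls off the work surface, if the arm or the gripper's body presses on something with over 40 N, if the wrist force passes 120 N, or if a joint passes its speed limit or range.

## Working session

There is one attempt and no reset: what is moved stays moved. The work goes in short steps, Python scripts to look and compute and a tool call to move; the robot and the scene stay as the last step left them, time stands still between calls to the robot, and variables do not carry over. Pictures are saved under pics/ and viewed, at most 14 in all, crops included, and the job is handed in when it is done.

Besides the shell and the picture viewer there is one more tool, called after "Call:" as a command line: name --pt "numbers of a row" for each row, then --argument value for the rest. send_rows: Moves the arm, as the interface text tells. Its arguments: {"type":"object","properties":{"commands":{"type":"array","items":{"type":"array","items":{"type":"number"}}}},"required":["commands"]}

```bash
mkdir -p pics; python3 - <<'E'
from rig import read_state, optics, bot
import cv2, numpy as np, pickle
for n in ("scene","top"):
    c=optics.capture(n); cv2.imwrite(f"pics/{n}0.png",cv2.resize(c["image"],(800,600),interpolation=cv2.INTER_CUBIC)); pickle.dump(c,open(n+"0.pkl","wb"))
    print(n,c["intrinsics"],c["k1"],c["extrinsics"])
s=read_state(); print(s)
E
```

```text
scene [[472.64893101   0.         256.39585828]
 [  0.         472.64893101 191.16259758]
 [  0.           0.           1.        ]] -0.061497483172519074 [[ 0.5221322  -0.85282982  0.00769774 -0.53772831]
 [-0.41398647 -0.26132743 -0.87196512  0.20035751]
 [ 0.74564949  0.45209431 -0.48950748  0.64595905]
 [ 0.          0.          0.          1.        ]]
top [[447.36695161   0.         255.94742739]
 [  0.         447.36695161 189.46031534]
 [  0.           0.           1.        ]] -0.18123054377238207 [[-0.01124959 -0.99927298 -0.0364273  -0.25668509]
 [-0.99440827  0.01500543 -0.10453239  0.55111558]
 [ 0.105003    0.03504766 -0.99385413  0.83917911]
 [ 0.          0.          0.          1.        ]]
{'time_s': 0.1, 'joint_positions': array([ 6.68352485e+01,  3.02750092e+01,  8.21471431e+01,  1.49660729e-04,
        6.76866837e+01, -1.02268744e+01]), 'qvel': array([ 0.02544852, -0.09614538, -0.18263688, -0.11465678, -0.03510026,
       -0.01264748]), 'tau': array([-1.06854416e-04, -4.40986168e+01, -1.77149606e+01,  6.34557917e-02,
        5.34640008e-02, -7.26739859e-05]), 'position': array([0.13964932, 0.60855505, 0.22166533]), 'tcp_rot': array([[-9.74613045e-01,  2.23894731e-01, -7.49458089e-04],
       [ 2.23895727e-01,  9.74611541e-01, -1.74544906e-03],
       [ 3.39633656e-04, -1.86893789e-03, -9.99998196e-01]]), 'force': array([-0.46876064,  0.15758082, -0.59232815]), 'moment': array([-0.02251483,  0.01164328, -0.00385644]), 'grasp_force': 0.0, 'opening': 0.9996361843031558}
```

View pics/scene0.png

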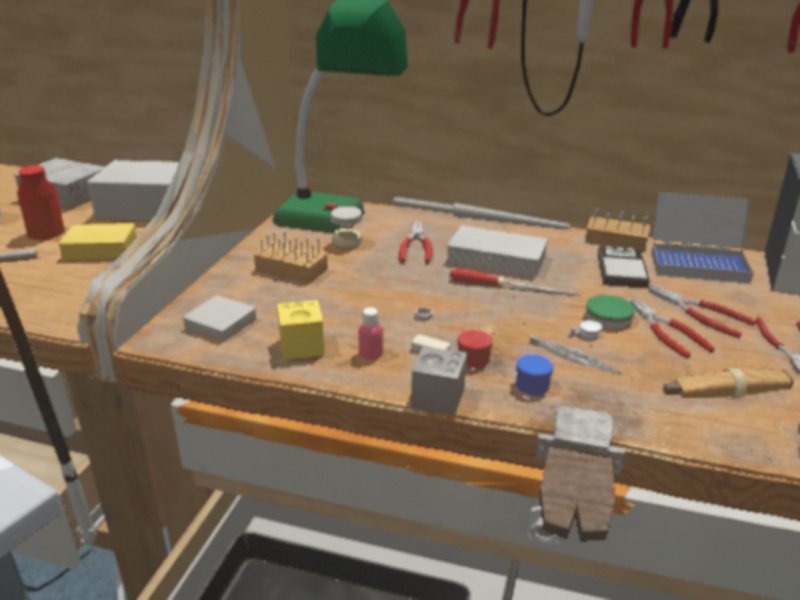

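View pics/top0.png

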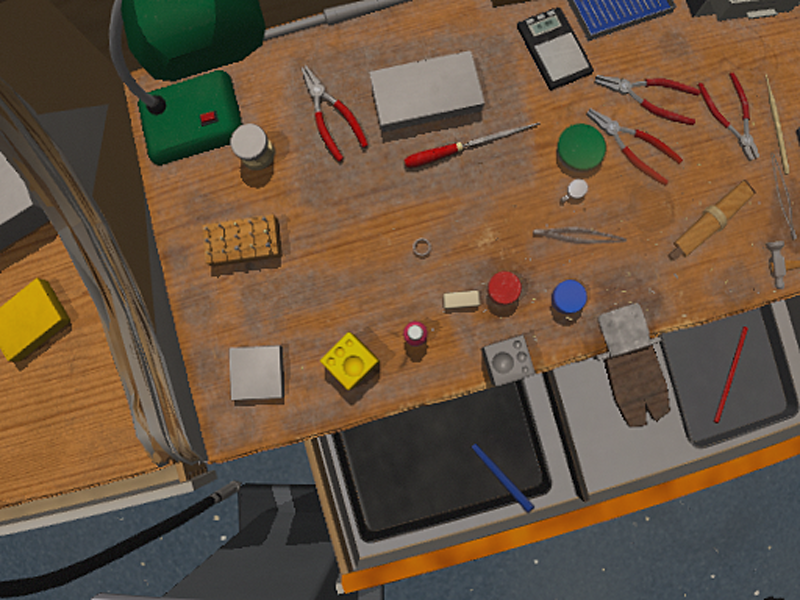

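The scene view shows the steel block, bur block, yellow decoy, pink bottle, ring, eraser, grey cube, red pot and blue decoy. In the top view (800 px scale) the centres are: steel block (257,374), bur block (242,240), cube (508,360), pot (504,288), bottle (415,333), ring (422,247), eraser (461,300).

```bash
cat > h.py <<'E'
import numpy as np, cv2, pickle
from rig import read_state, optics
def und(c,uv):
    K=c["intrinsics"]; d=np.array([c["k1"],0,0,0,0.])
    return cv2.undistortPoints(np.array(uv,float).reshape(-1,1,2),K,d)[:,0]
def world(c,uv,z,T=None):  # pixels -> world at height z; T = world_T_cam
    if T is None: T=np.linalg.inv(c["extrinsics"])
    r=np.c_[und(c,uv),np.ones(len(uv))]@T[:3,:3].T; o=T[:3,3]
    return o+r*((z-o[2])/r[:,2])[:,None]
def proj(c,P,T=None):
    E=c["extrinsics"] if T is None else np.linalg.inv(T)
    p,_=cv2.projectPoints(np.array(P,float).reshape(-1,1,3),cv2.Rodrigues(E[:3,:3])[0],E[:3,3],c["intrinsics"],np.array([c["k1"],0,0,0,0.]))
    return p[:,0]
def wTc(s,c):
    T=np.eye(4);T[:3,:3]=s["tcp_rot"];T[:3,3]=s["position"]; return T@c["T_tool_cam"]
def shot(fn):
    s=read_state(); c=optics.capture("wrist"); c["T"]=wTc(s,c); pickle.dump(c,open(fn+".pkl","wb"))
    cv2.imwrite(f"pics/{fn}.png",cv2.resize(c["image"],(800,600),interpolation=cv2.INTER_CUBIC)); return s,c
def load(fn): return pickle.load(open(fn+".pkl","rb"))
E
python3 - <<'E'
from h import *
c=load("top0")
for n,uv,z in [("steel",(257,374),.019),("bur",(242,240),.028),("cube",(508,360),.05),("pot",(504,288),.03),("bottle",(415,333),.06),("ring",(422,247),.004),("eraser",(461,300),.014),("yellow",(350,361),.05),("blue",(569,297),.03),("tweez",(580,236),.004)]:
    print(n,world(c,[np.array(uv)*.64],z).round(3))
im=c["image"]
cv2.imwrite("pics/cropA.png",cv2.resize(im[130:265,120:360],None,fx=3.33,fy=3.33,interpolation=cv2.INTER_CUBIC))
s=read_state();cc=optics.capture("wrist");print(cc["T_tool_cam"],cc["intrinsics"],cc["k1"])
E
```

```text
steel [[ 0.453 -0.084  0.019]]
bur [[ 0.622 -0.065  0.028]]
cube [[ 0.467 -0.392  0.05 ]]
pot [[ 0.555 -0.392  0.03 ]]
bottle [[ 0.5   -0.282  0.06 ]]
ring [[ 0.612 -0.292  0.004]]
eraser [[ 0.543 -0.34   0.014]]
yellow [[ 0.468 -0.204  0.05 ]]
blue [[ 0.543 -0.472  0.03 ]]
tweez [[ 0.624 -0.495  0.004]]
[[-1.44289723e-04 -9.63816156e-01 -2.66567810e-01  7.20425640e-02]
 [ 9.99999212e-01 -4.71538796e-04  1.16363300e-03  1.46491163e-04]
 [-1.24722535e-03 -2.66567432e-01  9.63815464e-01 -1.61867639e-01]
 [ 0.00000000e+00  0.00000000e+00  0.00000000e+00  1.00000000e+00]] [[277.02175422   0.         256.59928835]
 [  0.         277.02175422 191.21299715]
 [  0.           0.           1.        ]] -0.03902033299175315
```

View pics/cropA.png

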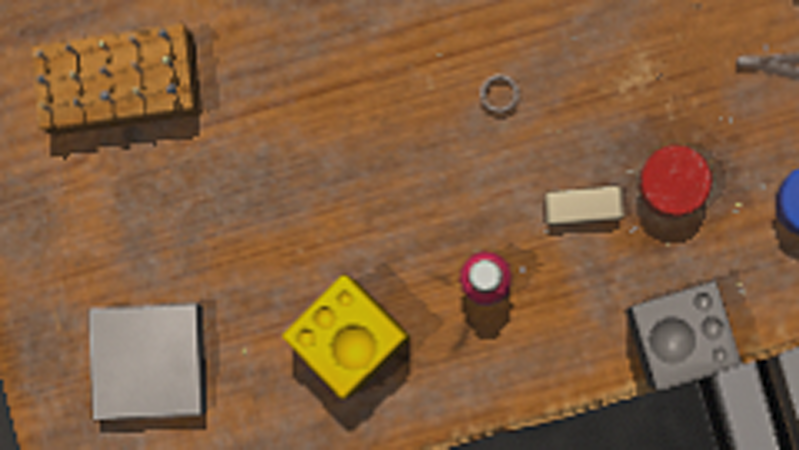

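```bash
cat >> h.py <<'E'
from scipy.spatial.transform import Rotation as Ro
def Rdown(yaw): # yaw (deg) of tool x axis, tool pointing down
    a=np.radians(yaw); x=np.array([np.cos(a),np.sin(a),0]); z=np.array([0,0,-1.]); return np.c_[x,np.cross(z,x),z]
def plan(*wps,P=None,R=None):
    s=read_state(); P=s["position"] if P is None else np.array(P); R=s["tcp_rot"] if R is None else R
    print("t",round(s["time_s"],2),"at",P.round(4),"f",s["force"].round(1),"op",round(s["opening"],3),"gf",round(s["grasp_force"],1),"q",s["joint_positions"].round(0))
    for p,y in wps:
        v=Ro.from_matrix(R.T@Rdown(y)).as_rotvec(degrees=True)/5; d=R.T@(np.array(p)-P)/.03
        print(p,y,"->",np.r_[v,d].round(3).tolist())
E
python3 - <<'E'
from h import *
plan(((.14,.61,.36),167),((.36,.34,.40),92))
plan(((.47,.0,.40),50),((.47,-.36,.20),15),P=(.36,.34,.4),R=Rdown(92))
c=load("top0")
def px(p): return [np.array(p)/3.33+[120,130]]
for n,ps,z in [("steel",[(91,311),(197,304),(203,411),(95,419)],.019),("cube",[(630,310),(715,283),(740,357),(656,389)],.05),("bur top edge",[(38,50),(187,25),(193,105),(47,129)],.028)]:
    w=np.array([world(c,px(p),z)[0] for p in ps]); print(n,w.round(4)[:,:2].tolist(),w.mean(0).round(4),np.degrees(np.arctan2(*(w[0]-w[1]+w[3]-w[2])[:2])).round(1))
E
```

```text
t 0.15 at [0.1397 0.6086 0.2218] f [-0.3  0.2 -0.2] op 1.0 gf 0.0 q [ 67.  30.  82.  -0.  68. -10.]
(0.14, 0.61, 0.36) 167 -> [-0.019, -0.003, 0.013, 0.001, 0.04, -4.607]
(0.36, 0.34, 0.4) 92 -> [-0.018, 0.01, 15.013, -9.16, -7.092, -5.931]
t 0.15 at [0.36 0.34 0.4 ] f [-0.3  0.2 -0.2] op 1.0 gf 0.0 q [ 67.  30.  82.  -0.  68. -10.]
(0.47, 0.0, 0.4) 50 -> [0.0, 0.0, 8.4, -11.454, 3.269, 0.0]
(0.47, -0.36, 0.2) 15 -> [0.0, 0.0, 15.4, -23.447, 2.85, 6.667]
steel [[0.4844, -0.0492], [0.488, -0.1131], [0.4256, -0.1166], [0.4208, -0.0519]] [ 0.4547 -0.0827  0.019 ] -3.8
cube [[0.4807, -0.363], [0.495, -0.4109], [0.4535, -0.4239], [0.4366, -0.3766]] [ 0.4665 -0.3936  0.05  ] -18.1
bur top edge [[0.6402, -0.0164], [0.6528, -0.1075], [0.6046, -0.1118], [0.5922, -0.0233]] [ 0.6224 -0.0648  0.028 ] -7.9
```

Call:
send_rows --pt "0 0 0 0 0 -4.6 1" --pt "0 0 0 0 0 -4.6 1" --pt "0 0 0 0 0 -4.6 1" --pt "0 0 0 0 0 -4.6 1" --pt "0 0 15 -9.2 -7.1 -5.9 1" --pt "0 0 15 -9.2 -7.1 -5.9 1" --pt "0 0 15 -9.2 -7.1 -5.9 1" --pt "0 0 15 -9.2 -7.1 -5.9 1" --pt "0 0 15 -9.2 -7.1 -5.9 1" --pt "0 0 15 -9.2 -7.1 -5.9 1" --pt "0 0 15 -9.2 -7.1 -5.9 1" --pt "0 0 15 -9.2 -7.1 -5.9 1" --pt "0 0 15 -9.2 -7.1 -5.9 1" --pt "0 0 15 -9.2 -7.1 -5.9 1" --pt "0 0 15 -9.2 -7.1 -5.9 1" --pt "0 0 15 -9.2 -7.1 -5.9 1" --pt "0 0 15 -9.2 -7.1 -5.9 1"

```text
time_s: 1.57
position: [0.361, 0.3395, 0.3993]
tcp_rot: [[-0.037, 0.999, -0.001], [0.999, 0.037, -0.0], [-0.0, -0.001, -1.0]]
force: [-1.0, -0.4, -0.9]
opening: 1.0
grasp_force: 0.0
```

Call:
send_rows --pt "0 0 8.4 -11.5 3.3 0 1" --pt "0 0 8.4 -11.5 3.3 0 1" --pt "0 0 8.4 -11.5 3.3 0 1" --pt "0 0 8.4 -11.5 3.3 0 1" --pt "0 0 8.4 -11.5 3.3 0 1" --pt "0 0 8.4 -11.5 3.3 0 1" --pt "0 0 8.4 -11.5 3.3 0 1" --pt "0 0 8.4 -11.5 3.3 0 1" --pt "0 0 8.4 -11.5 3.3 0 1" --pt "0 0 15.4 -23.4 2.8 6.7 1" --pt "0 0 15.4 -23.4 2.8 6.7 1" --pt "0 0 15.4 -23.4 2.8 6.7 1" --pt "0 0 15.4 -23.4 2.8 6.7 1" --pt "0 0 15.4 -23.4 2.8 6.7 1" --pt "0 0 15.4 -23.4 2.8 6.7 1" --pt "0 0 15.4 -23.4 2.8 6.7 1" --pt "0 0 15.4 -23.4 2.8 6.7 1" --pt "0 0 15.4 -23.4 2.8 6.7 1" --pt "0 0 15.4 -23.4 2.8 6.7 1" --pt "0 0 15.4 -23.4 2.8 6.7 1"

```text
time_s: 3.23
position: [0.4694, -0.3635, 0.1945]
tcp_rot: [[0.966, 0.258, -0.003], [0.258, -0.966, 0.0], [-0.003, -0.001, -1.0]]
force: [-0.2, -1.1, -0.5]
opening: 1.003
grasp_force: 0.0
```

```bash
python3 - <<'E'
from h import *
s,c=shot("w1"); plan(((.467,-.393,.15),18)); print(c["T"].round(3))
E
```

```text
t 3.28 at [ 0.4696 -0.3606  0.1959] f [0.2 0.5 1. ] op 0.999 gf 0.0 q [-48.  30.  88.  -0.  62.  27.]
(0.467, -0.393, 0.15) 18 -> [-0.037, 0.021, -0.605, -0.359, 1.025, 1.526]
[[ 0.258 -0.931 -0.259  0.541]
 [-0.966 -0.249 -0.067 -0.345]
 [-0.002  0.268 -0.964  0.356]
 [ 0.     0.     0.     1.   ]]
```

View pics/w1.png

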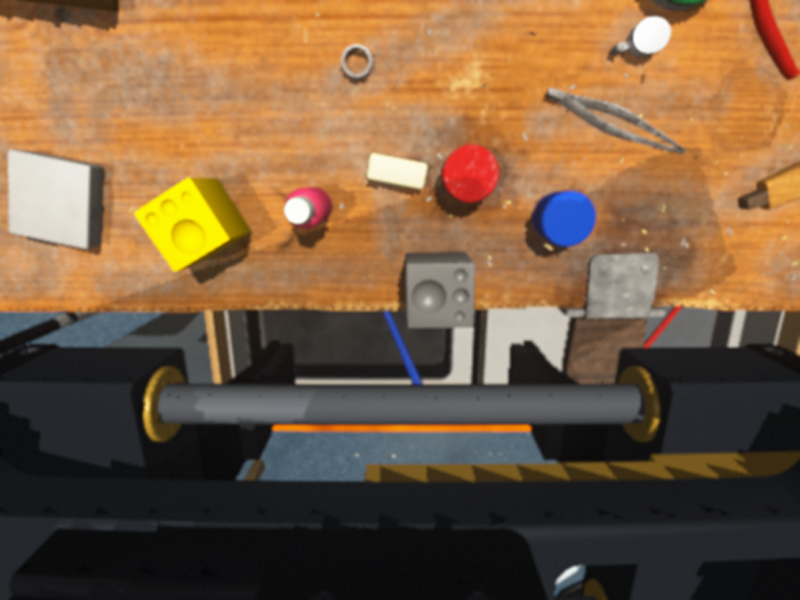

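The wrist view shows (800 px scale) cube top about (405–474, 268–327), pot (470,173), bottle cap (298,210), ring (357,62), eraser (398,171), steel block (53,198).

```bash
python3 - <<'E'
from h import *
c=load("w1"); im=c["image"]
a=cv2.resize(im[155:215,250:310],(390,390),interpolation=cv2.INTER_CUBIC)
b=cv2.resize(im[90:165,0:75],(390,390),interpolation=cv2.INTER_CUBIC)
cv2.imwrite("pics/cropB.png",np.hstack([a,b]))
hsv=cv2.cvtColor(im,cv2.COLOR_BGR2HSV)
for n,box,lo,hi in [("pot",(275,85,325,140),(0,150,100),(6,255,255)),("pot2",(275,85,325,140),(172,150,100),(180,255,255)),("bottlecap",(178,115,215,155),(0,0,150),(180,90,255)),("ring",(215,25,242,55),(0,0,0),(180,80,255))]:
    x0,y0,x1,y1=box; m=cv2.inRange(hsv[y0:y1,x0:x1],lo,hi); cs,_=cv2.findContours(m,cv2.RETR_EXTERNAL,cv2.CHAIN_APPROX_NONE)
    if not cs: continue
    k=max(cs,key=cv2.contourArea); print(n,cv2.contourArea(k),cv2.boundingRect(k)+np.array([x0,y0,0,0]),np.add(cv2.minEnclosingCircle(k)[0],(x0,y0)), np.add(cv2.fitEllipse(k)[0],(x0,y0)), cv2.fitEllipse(k)[1])
E
```

```text
pot 1040.0 [282  92  38  38] [300.75965309 110.44407463] [300.88185501 110.59037971] (35.826812744140625, 37.05091094970703)
bottlecap 231.0 [182 126  19  18] [191. 134.] [190.36006355 134.00295067] (16.441852569580078, 18.411344528198242)
ring 324.0 [219  29  20  22] [228.          39.19999981] [228.17084599  39.12215042] (19.282203674316406, 21.53166389465332)
```

View pics/cropB.png

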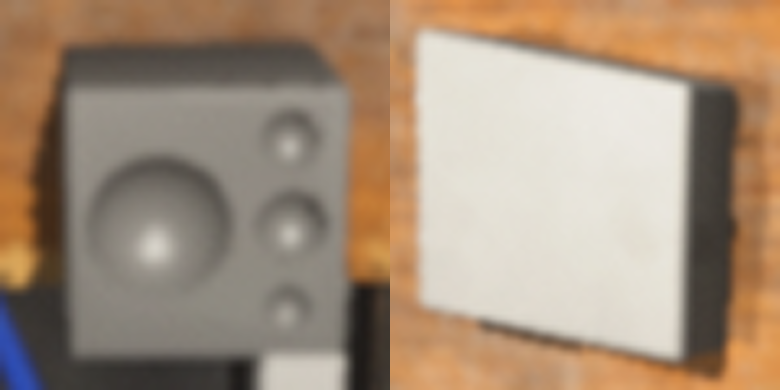

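```bash
python3 - <<'E'
from h import *
c=load("w1");T=c["T"]
def rect(n,ps,o,s,z):
    uv=(np.array(ps,float)+.5)/s-.5+np.array(o); w=world(c,uv,z,T)
    print(n,w[:,:2].round(4).tolist(),w.mean(0).round(4)[:2],"yaw",np.degrees(-np.arctan2(*(w[0]-w[1])[:2])).round(1),np.degrees(-np.arctan2(*(w[3]-w[2])[:2])).round(1),np.linalg.norm(np.diff(w,axis=0),axis=1).round(4))
rect("cube",[(67,85),(347,87),(347,354),(72,355)],(250,155),6.5,.05)
rect("steel",[(28,32),(300,82),(293,358),(28,303)],(0,90),5.2,.019)
for n,p,z in [("pot",(300.8,110.5),.03),("bottle",(190.7,134),.06),("ring",(228.1,39.15),.004)]: print(n,world(c,[p],z,T).round(4))
plan(((.467,-.393,.10),18))
E
```

```text
cube [[0.4859, -0.3627], [0.4981, -0.4095], [0.4516, -0.4241], [0.4386, -0.3764]] [ 0.4686 -0.3932] yaw 14.6 15.2 [0.0483 0.0487 0.0495]
steel [[0.487, -0.0464], [0.4914, -0.1114], [0.4264, -0.1148], [0.4231, -0.0486]] [ 0.457  -0.0803] yaw 3.9 2.8 [0.0651 0.0651 0.0663]
pot [[ 0.5579 -0.3915  0.03  ]]
bottle [[ 0.5037 -0.2823  0.06  ]]
ring [[ 0.6141 -0.2904  0.004 ]]
t 3.28 at [ 0.4696 -0.3606  0.1959] f [0.2 0.5 1. ] op 0.999 gf 0.0 q [-48.  30.  88.  -0.  62.  27.]
(0.467, -0.393, 0.1) 18 -> [-0.037, 0.021, -0.605, -0.355, 1.031, 3.193]
```

```bash
python3 - <<'E'
from h import *
plan(((.468,-.393,.10),16),((.468,-.393,.010),16))
E
```

```text
t 3.28 at [ 0.4696 -0.3606  0.1959] f [0.2 0.5 1. ] op 0.999 gf 0.0 q [-48.  30.  88.  -0.  62.  27.]
(0.468, -0.393, 0.1) 16 -> [-0.036, 0.022, -0.205, -0.323, 1.039, 3.193]
(0.468, -0.393, 0.01) 16 -> [-0.036, 0.022, -0.205, -0.317, 1.049, 6.193]
```

Call:
send_rows --pt "0 0 -0.2 -0.32 1.04 2 1" --pt "0 0 -0.2 -0.32 1.04 3.2 1" --pt "0 0 -0.2 -0.32 1.04 3.2 1" --pt "0 0 -0.2 -0.32 1.04 4 1" --pt "0 0 -0.2 -0.32 1.04 4.8 1" --pt "0 0 -0.2 -0.32 1.04 5.5 1" --pt "0 0 -0.2 -0.32 1.04 6 1" --pt "0 0 -0.2 -0.32 1.04 6.18 1" --pt "0 0 -0.2 -0.32 1.04 6.18 1" --pt "0 0 -0.2 -0.32 1.04 6.18 0" --pt "0 0 -0.2 -0.32 1.04 6.18 0" --pt "0 0 -0.2 -0.32 1.04 6.18 0" --pt "0 0 -0.2 -0.32 1.04 6.18 0" --pt "0 0 -0.2 -0.32 1.04 6.18 0" --pt "0 0 -0.2 -0.32 1.04 6.18 0" --pt "0 0 -0.2 -0.32 1.04 6.18 0" --pt "0 0 -0.2 -0.32 1.04 6.18 0" --pt "0 0 -0.2 -0.32 1.04 6.18 0"

```text
time_s: 4.78
position: [0.4697, -0.3922, 0.0136]
tcp_rot: [[0.961, 0.277, 0.001], [0.277, -0.961, -0.002], [0.001, 0.002, -1.0]]
force: [0.3, -1.6, 2.4]
opening: 0.574
grasp_force: 30.0
```

```bash
python3 - <<'E'
from h import *
plan(((.468,-.393,.11),16),((.455,-.16,.14),10), ((.456,-.081,.14),3.7))
E
```

```text
t 4.78 at [ 0.4697 -0.3922  0.0136] f [ 0.3 -1.6  2.4] op 0.574 gf 30.0 q [-50.  46.  92.  -0.  42.  24.]
(0.468, -0.393, 0.11) 16 -> [0.02, -0.007, 0.013, -0.06, 0.014, -3.214]
(0.455, -0.16, 0.14) 10 -> [0.02, -0.008, 1.213, 1.674, -7.567, -4.226]
(0.456, -0.081, 0.14) 3.7 -> [0.019, -0.009, 2.473, 2.434, -10.089, -4.23]
```

Call:
send_rows --pt "0 0 0 0 0 -0.6 0" --pt "0 0 0 0 0 -1.4 0" --pt "0 0 0 0 0 -2.3 0" --pt "0 0 0 0 0 -3.2 0" --pt "0 0 0.2 0.2 -0.8 -3.6 0" --pt "0 0 0.4 0.4 -1.7 -4.2 0" --pt "0 0 0.6 0.6 -2.7 -4.2 0" --pt "0 0 0.8 0.8 -3.7 -4.2 0" --pt "0 0 1 1.0 -4.7 -4.2 0" --pt "0 0 1.2 1.3 -5.7 -4.2 0" --pt "0 0 1.4 1.5 -6.7 -4.2 0" --pt "0 0 1.8 1.8 -7.7 -4.2 0" --pt "0 0 2.1 2.1 -8.7 -4.2 0" --pt "0 0 2.4 2.3 -9.5 -4.2 0" --pt "0 0 2.47 2.43 -10.0 -4.2 0" --pt "0 0 2.47 2.43 -10.09 -4.0 0" --pt "0 0 2.47 2.43 -10.09 -3.5 0" --pt "0 0 2.47 2.43 -10.09 -3.0 0" --pt "0 0 2.47 2.43 -10.09 -3.0 0"

```text
time_s: 6.37
position: [0.4527, -0.0793, 0.1002]
tcp_rot: [[0.998, 0.065, -0.008], [0.065, -0.998, 0.003], [-0.007, -0.004, -1.0]]
force: [-0.7, 0.5, -8.4]
opening: 0.57
grasp_force: 30.0
```

```bash
python3 - <<'E'
from h import *
s,c=shot("w2"); plan(((.457,-.081,.06),3.7))
t=optics.capture("top"); pickle.dump(t,open("top1.pkl","wb"))
E
```

```text
t 6.42 at [ 0.4532 -0.0796  0.1012] f [ 0.3 -0.1 -7.9] op 0.572 gf 30.0 q [-24.  30. 111.  -0.  39.  62.]
(0.457, -0.081, 0.06) 3.7 -> [-0.035, 0.07, 0.001, 0.13, 0.058, 1.372]
```

View pics/w2.png

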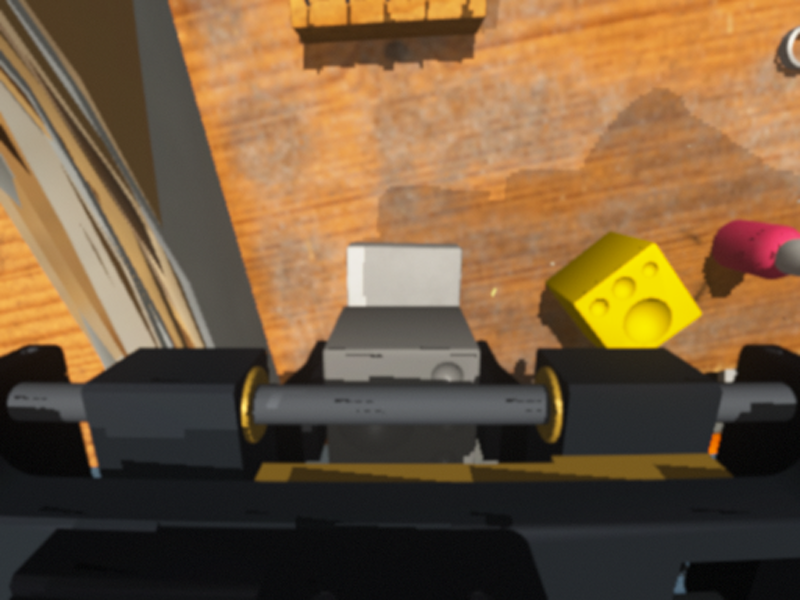

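```bash
python3 - <<'E'
from h import *
c=load("w2"); im=c["image"]
cv2.imwrite("pics/cropC.png",cv2.resize(im[150:250,200:320],None,fx=6,fy=6,interpolation=cv2.INTER_CUBIC))
E
```

```text
(no output)
```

View pics/cropC.png

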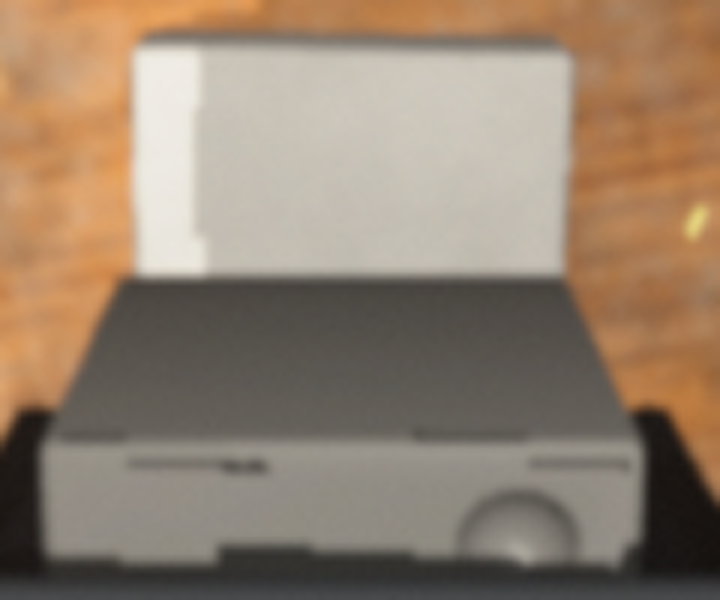

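```bash
python3 - <<'E'
from h import *
c=load("w2");T=c["T"]; Tt=T@np.linalg.inv(c["T_tool_cam"])
def W(ps,z): return world(c,(np.array(ps,float)+.5)/6-.5+[200,150],z,T)
S=W([(134,44),(572,50),(137,275),(566,275)],.019)
print("steel",S.round(4)[:,:2].tolist(),np.linalg.norm(S[0]-S[1]),np.degrees(-np.arctan2(*(S[0]-S[1])[:2])), np.degrees(np.arctan2(*(S[1]-S[3])[1::-1])),np.degrees(np.arctan2(*(S[0]-S[2])[1::-1])))
u=(S[0]-S[1]);u/=np.linalg.norm(u);x=np.array([u[1],-u[0],0]); sc=(S[0]+S[1])/2-.033*x; print("steel centre",sc)
for z in (.085,.0876,.09):
    B=W([(125,281),(563,279)],z);t=W([(45,440),(643,440)],z+.05)
    u=(t[0]-t[1]);w=np.linalg.norm(u);u/=w;x=np.array([u[1],-u[0],0])
    print(z,B.round(4)[:,:2].tolist(),t.round(4)[:,:2].tolist(),np.linalg.norm(B[0]-B[1]),w,"yaw",np.degrees(-np.arctan2(*u[:2])),"centre",(t.mean(0)-.025*x)[:2],(B.mean(0)-.025*x)[:2])
E
```

```text
steel [[0.4879, -0.0459], [0.4913, -0.1101], [0.4526, -0.0475], [0.4569, -0.1127]] 0.06428577054810977 2.97431448078106 4.32341110411383 2.5359123110924786
steel centre [ 0.45665187 -0.07973992  0.019     ]
0.085 [[0.4721, -0.0537], [0.4755, -0.1022]] [[0.4736, -0.0536], [0.4769, -0.1025]] 0.04862847971550713 0.04898175603585145 yaw 3.8273187930359107 centre [ 0.450316  -0.0797019] [ 0.44887357 -0.07962072]
0.0876 [[0.4729, -0.054], [0.4763, -0.1018]] [[0.4747, -0.054], [0.4779, -0.1019]] 0.04791227031400868 0.04797527287013147 yaw 3.82731879303595 centre [ 0.4513823  -0.07964193] [ 0.4496591  -0.07957893]
0.09 [[0.4737, -0.0543], [0.477, -0.1014]] [[0.4757, -0.0544], [0.4789, -0.1014]] 0.047251153943394734 0.04704621148638994 yaw 3.827318793035929 centre [ 0.45236657 -0.07958657] [ 0.4503842  -0.07954035]
```

```bash
python3 - <<'E'
from h import *
plan(((.4585,-.0797,.045),3.3))
E
```

```text
t 6.47 at [ 0.4542 -0.0801  0.102 ] f [-0.2  0.1 -7.2] op 0.569 gf 30.0 q [-24.  30. 111.  -0.  39.  62.]
(0.4585, -0.0797, 0.045) 3.3 -> [-0.022, 0.043, 0.078, 0.151, -0.001, 1.901]
```

Call:
send_rows --pt "0 0 0.08 0.15 0 0.6 0" --pt "0 0 0.08 0.15 0 1.2 0" --pt "0 0 0.08 0.15 0 1.7 0" --pt "0 0 0.08 0.15 0 1.9 0" --pt "0 0 0.08 0.15 0 1.9 0" --pt "0 0 0.08 0.15 0 1.9 0" --pt "0 0 0.08 0.15 0 1.9 0" --pt "0 0 0.08 0.15 0 1.9 0"

```text
time_s: 7.13
position: [0.4609, -0.0805, 0.0471]
tcp_rot: [[0.998, 0.058, 0.002], [0.058, -0.998, -0.001], [0.002, 0.001, -1.0]]
force: [0.3, 0.4, -8.7]
opening: 0.575
grasp_force: 30.0
```

```bash
python3 - <<'E'
from h import *
s,c=shot("w3"); plan(((.4585,-.0797,.03),3.3))
im=c["image"]
cv2.imwrite("pics/cropD.png",cv2.resize(im[150:250,200:320],None,fx=6,fy=6,interpolation=cv2.INTER_CUBIC))
E
```

```text
t 7.18 at [ 0.4607 -0.0804  0.0471] f [-0.3  0.3 -8.3] op 0.577 gf 30.0 q [-24.  36. 112.  -0.  31.  63.]
(0.4585, -0.0797, 0.03) 3.3 -> [0.011, -0.021, 0.003, -0.073, -0.027, 0.569]
```

View pics/cropD.png

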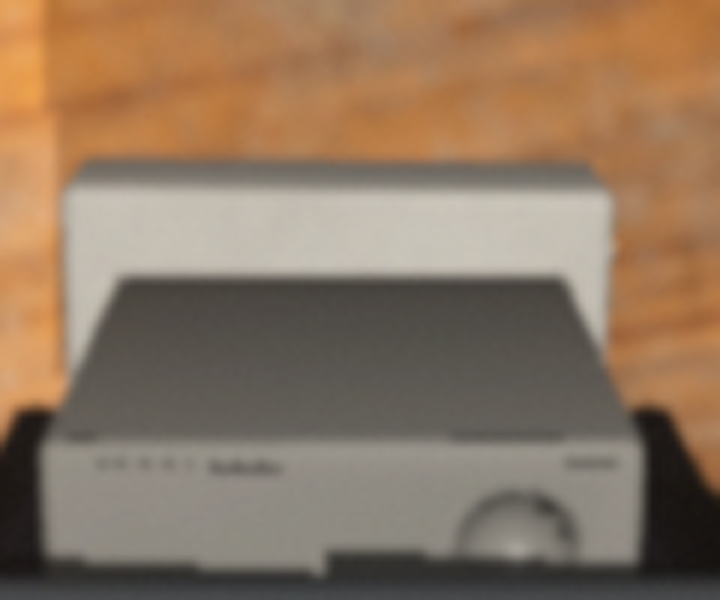

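```bash
python3 - <<'E'
from h import *
c=load("w3");T=c["T"]
def W(ps,z): return world(c,(np.array(ps,float)+.5)/6-.5+[200,150],z,T)
S=W([(68,188),(611,192)],.019)
def f(n,S,h):
    u=S[0]-S[1];w=np.linalg.norm(u);u/=w;x=np.array([u[1],-u[0],0]); print(n,(S.mean(0)-h*x).round(4),"w",w.round(4),"yaw",np.degrees(-np.arctan2(*u[:2])).round(2))
f("steel",S,.033)
for z in (.0315,.0335,.0355):
    f("cube b",W([(122,281),(563,279)],z),.025); f("cube t",W([(45,440),(643,440)],z+.05),.025)
print(np.r_[.4607,-.0804])
E
```

```text
steel [ 0.4563 -0.0801  0.019 ] w 0.0638 yaw 2.87
cube b [ 0.457  -0.0807  0.0315] w 0.0491 yaw 3.57
cube t [ 0.4579 -0.0807  0.0815] w 0.0492 yaw 3.3
cube b [ 0.4575 -0.0807  0.0335] w 0.0486 yaw 3.57
cube t [ 0.4587 -0.0806  0.0835] w 0.0485 yaw 3.3
cube b [ 0.4581 -0.0807  0.0355] w 0.048 yaw 3.57
cube t [ 0.4595 -0.0806  0.0855] w 0.0477 yaw 3.3
[ 0.4607 -0.0804]
```

Call:
send_rows --pt "0 0 0.04 -0.02 -0.02 0.2 0" --pt "0 0 0.04 -0.02 -0.02 0.3 0" --pt "0 0 0.04 -0.02 -0.02 0.38 0" --pt "0 0 0.04 -0.02 -0.02 0.42 0" --pt "0 0 0.04 -0.02 -0.02 0.45 0" --pt "0 0 0.04 -0.02 -0.02 0.48 0" --pt "0 0 0.04 -0.02 -0.02 0.48 0" --pt "0 0 0.04 -0.02 -0.02 0.48 0"

```text
time_s: 7.85
position: [0.4592, -0.0794, 0.0325]
tcp_rot: [[0.999, 0.054, 0.0], [0.054, -0.999, -0.0], [0.0, 0.0, -1.0]]
force: [-1.5, -0.1, 5.5]
opening: 0.569
grasp_force: 30.0
```

Call:
send_rows --pt "0 0 0 0 0 0 0.7" --pt "0 0 0 0 0 0 0.8" --pt "0 0 0 0 0 0 0.85" --pt "0 0 0 0 0 0 0.85" --pt "0 0 0 0 0 0 0.85" --pt "0 0 0 0 0 0 0.85" --pt "0 0 0 0 0 -0.5 0.85" --pt "0 0 0 0 0 -1.2 0.85" --pt "0 0 0 0 0 -2 0.85" --pt "0 0 0 0 0 -3 0.85" --pt "0 0 0 0 0 -4 0.85" --pt "0 0 0 0 0 -4 0.85" --pt "0 0 0 0 0 -4 0.85"

```text
time_s: 8.93
position: [0.4605, -0.08, 0.1533]
tcp_rot: [[0.999, 0.054, 0.004], [0.054, -0.999, -0.002], [0.004, 0.002, -1.0]]
force: [-0.2, -0.5, -1.0]
opening: 0.848
grasp_force: 0.0
```

```bash
python3 - <<'E'
from h import *
plan(((.40,-.085,.17),3),((.612,-.291,.12),0),((.555,-.291,.12),0))
E
```

```text
t 8.93 at [ 0.4605 -0.08    0.1533] f [-0.2 -0.5 -1. ] op 0.848 gf 0.0 q [-24.  25. 108.  -0.  47.  63.]
(0.4, -0.085, 0.17) 3 -> [0.024, -0.047, 0.023, -2.022, 0.059, -0.566]
(0.612, -0.291, 0.12) 0 -> [0.022, -0.048, 0.623, 4.654, 7.296, 1.143]
(0.555, -0.291, 0.12) 0 -> [0.022, -0.048, 0.623, 2.757, 7.193, 1.135]
```

Call:
send_rows --pt "0 0 0 -1.2 0 -0.8 0.85" --pt "0 0 0 -2 0 -1.5 0.85" --pt "0 0 0 -2 0 -1.5 0.85" --pt "0 0 0 -2 0 -1.5 0.85" --pt "0 0 0 -2 0 -1.5 0.85" --pt "0 0 0 -2 0 -1.5 0.85"

```text
time_s: 9.43
position: [0.4, -0.0829, 0.1959]
tcp_rot: [[0.999, 0.054, -0.001], [0.054, -0.999, 0.0], [-0.001, -0.0, -1.0]]
force: [0.1, -0.8, 0.4]
opening: 0.852
grasp_force: 0.0
```

```bash
python3 - <<'E'
from h import *
s,c=shot("w4"); plan(((.612,-.291,.12),0),((.58,-.291,.12),0))
im=c["image"]
cv2.imwrite("pics/cropE.png",cv2.resize(im[0:190,150:400],None,fx=3.15,fy=3.15,interpolation=cv2.INTER_CUBIC))
E
```

```text
t 9.48 at [ 0.4    -0.0828  0.1959] f [ 0.3 -0.3 -0.2] op 0.846 gf 0.0 q [-27.  16. 113.   0.  50.  59.]
(0.612, -0.291, 0.12) 0 -> [-0.007, 0.011, 0.625, 6.68, 7.316, 2.518]
(0.58, -0.291, 0.12) 0 -> [-0.007, 0.011, 0.625, 5.615, 7.258, 2.519]
```

View pics/cropE.png

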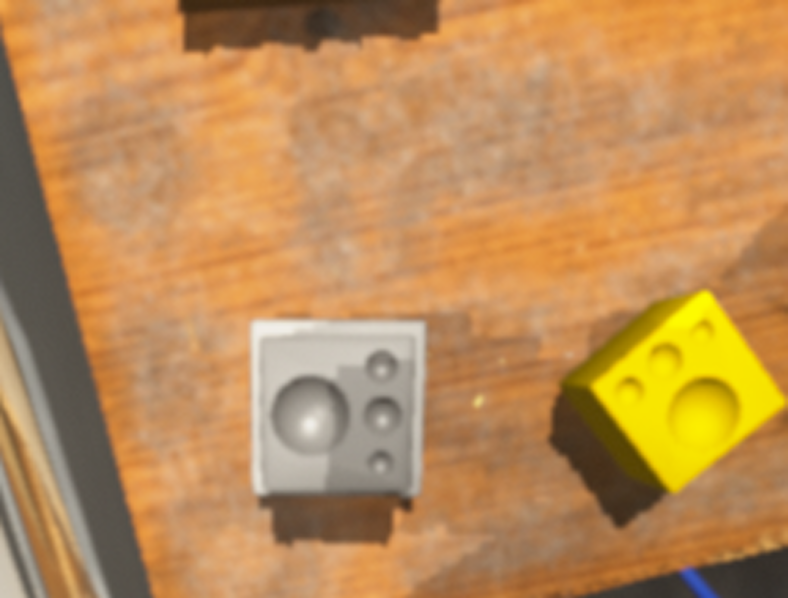

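```bash
python3 - <<'E'
from h import *
c=load("w4");T=c["T"]
def rect(n,ps,z):
    w=world(c,(np.array(ps,float)+.5)/3.15-.5+[150,0],z,T)
    print(n,w.mean(0).round(4)[:2],"yaw",np.degrees(-np.arctan2(*(w[0]-w[1])[:2])).round(1),np.degrees(-np.arctan2(*(w[3]-w[2])[:2])).round(1),np.linalg.norm(np.diff(w,axis=0),axis=1).round(4),w[:,:2].round(4).tolist())
rect("cube",[(260,338),(415,333),(414,489),(263,491)],.069)
rect("steel",[(252,322),(426,320),(419,493),(256,494)],.019)
w=world(c,(np.array([[184,48],[438,25]])+.5)/3.15-.5+[150,0],0,T);print(w)
E
```

```text
cube [ 0.4575 -0.0798] yaw 4.9 3.9 [0.0493 0.0497 0.0501] [[0.4799, -0.0538], [0.4841, -0.1028], [0.4346, -0.1063], [0.4312, -0.0563]]
steel [ 0.4566 -0.0799] yaw 3.7 3.5 [0.0646 0.0645 0.0635] [[0.4867, -0.0462], [0.4909, -0.1107], [0.4264, -0.1131], [0.4226, -0.0497]]
[[ 0.58316346 -0.01628782  0.        ]
 [ 0.59566981 -0.10882709  0.        ]]
```

Call:
send_rows --pt "0 0 0.6 0.8 0.8 0 0.6" --pt "0 0 0.6 1.6 1.8 0.3 0.6" --pt "0 0 0.6 2.4 2.8 0.8 0.6" --pt "0 0 0.6 3.2 3.8 1.2 0.6" --pt "0 0 0.6 4 4.8 1.6 0.6" --pt "0 0 0.6 4.8 5.8 2 0.6" --pt "0 0 0.6 5.3 6.6 2.5 0.6" --pt "0 0 0.6 5.6 7.26 3 0.6" --pt "0 0 0.6 5.6 7.26 3 0.6" --pt "0 0 0.6 5.6 7.26 3 0.6" --pt "0 0 0.6 5.6 7.26 3 0.6"

```text
time_s: 10.4
position: [0.5784, -0.29, 0.1056]
tcp_rot: [[1.0, 0.002, -0.002], [0.002, -1.0, 0.002], [-0.002, -0.002, -1.0]]
force: [-0.5, 0.7, -0.4]
opening: 0.604
grasp_force: 0.0
```

```bash
python3 - <<'E'
from h import *
s,c=shot("w5"); im=c["image"]
uv=proj(c,[[.614,-.2905,.004]],c["T"])[0]; print(uv)
x0,y0=(uv-35).astype(int); sub=im[max(y0,0):y0+70,x0:x0+70]
cv2.imwrite("pics/cropF.png",cv2.resize(sub,(560,int(560*sub.shape[0]/70)),interpolation=cv2.INTER_CUBIC)); print(x0,y0,sub.shape)
plan(((.614,-.2905,.05),0),((.614,-.2905,.002),0))
E
```

```text
[257.71424617 155.96600494]
222 120 (70, 70, 3)
t 10.45 at [ 0.5786 -0.2899  0.1065] f [ 0.   0.2 -0.1] op 0.603 gf 0.0 q [-36.  40.  84.   0.  56.  53.]
(0.614, -0.2905, 0.05) 0 -> [-0.014, 0.015, 0.03, 1.184, 0.027, 1.88]
(0.614, -0.2905, 0.002) 0 -> [-0.014, 0.015, 0.03, 1.186, 0.029, 3.48]
```

View pics/cropF.png

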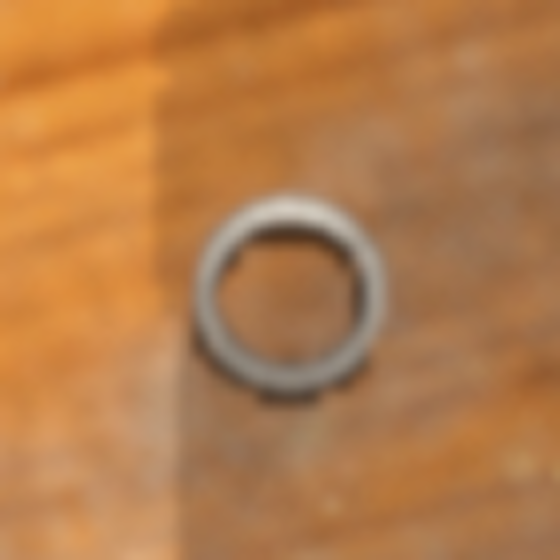

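Call:
send_rows --pt "0 0 0.03 0.6 0.04 0.7 0.6" --pt "0 0 0.03 1.17 0.04 1.5 0.6" --pt "0 0 0.03 1.17 0.04 2.2 0.6" --pt "0 0 0.03 1.17 0.04 2.8 0.6" --pt "0 0 0.03 1.17 0.04 3.2 0.6" --pt "0 0 0.03 1.17 0.04 3.35 0.6" --pt "0 0 0.03 1.17 0.04 3.42 0.6" --pt "0 0 0.03 1.17 0.04 3.42 0.6" --pt "0 0 0.03 1.17 0.04 3.42 0.6"

```text
time_s: 11.2
position: [0.6149, -0.2927, 0.0056]
tcp_rot: [[1.0, -0.001, 0.002], [-0.001, -1.0, -0.001], [0.002, 0.001, -1.0]]
force: [-0.8, 0.4, -0.3]
opening: 0.601
grasp_force: 0.0
```

Call:
send_rows --pt "0 0 0 0 0 0 0" --pt "0 0 0 0 0 0 0" --pt "0 0 0 0 0 0 0" --pt "0 0 0 0 0 0 0" --pt "0 0 0 0 0 0 0" --pt "0 0 0 0 0 0 0" --pt "0 0 0 0 0 0 0" --pt "0 0 0 0 0 0 0"

```text
time_s: 11.87
position: [0.6142, -0.2923, 0.0042]
tcp_rot: [[1.0, -0.001, 0.0], [-0.001, -1.0, -0.0], [0.0, 0.0, -1.0]]
force: [-0.3, 0.1, 1.8]
opening: 0.228
grasp_force: 29.5
```

```bash
python3 - <<'E'
from h import *
plan(((.614,-.29,.15),3.5),((.458,-.0798,.15),3.5),((.458,-.0798,.11),3.5))
E
```

```text
t 11.87 at [ 0.6142 -0.2923  0.0042] f [-0.3  0.1  1.8] op 0.228 gf 29.5 q [-35.  50.  81.  -0.  49.  55.]
(0.614, -0.29, 0.15) 3.5 -> [0.002, -0.001, -0.708, -0.007, -0.077, -4.859]
(0.458, -0.0798, 0.15) 3.5 -> [0.002, -0.001, -0.708, -5.212, -7.081, -4.861]
(0.458, -0.0798, 0.11) 3.5 -> [0.002, -0.001, -0.708, -5.212, -7.081, -3.527]
```

Call:
send_rows --pt "0 0 0 0 0 -0.5 0" --pt "0 0 0 0 0 -1.2 0" --pt "0 0 0 0 0 -2 0" --pt "0 0 0 0 0 -2 0" --pt "0 0 0 0 0 -2 0"

```text
time_s: 12.28
position: [0.6156, -0.2932, 0.0668]
tcp_rot: [[1.0, -0.001, 0.004], [-0.001, -1.0, -0.003], [0.004, 0.003, -1.0]]
force: [-0.5, 0.4, -0.2]
opening: 0.228
grasp_force: 29.6
```

```bash
python3 - <<'E'
from h import *
s,c=shot("w6"); im=c["image"]
uv=proj(c,[s["position"]],c["T"])[0]; print(uv)
x0,y0=200,190
cv2.imwrite("pics/cropG.png",cv2.resize(im[y0:y0+90,x0:x0+120],None,fx=6,fy=6,interpolation=cv2.INTER_CUBIC))
plan(((.614,-.29,.15),3.5),((.458,-.0798,.15),3.5))
E
```

```text
[256.88821789 235.07488858]
t 12.33 at [ 0.6144 -0.2924  0.0653] f [ 0.2  1.3 -0.1] op 0.23 gf 29.6 q [-35.  45.  80.  -0.  55.  55.]
(0.614, -0.29, 0.15) 3.5 -> [0.01, -0.013, -0.707, -0.011, -0.078, -2.825]
(0.458, -0.0798, 0.15) 3.5 -> [0.01, -0.013, -0.707, -5.215, -7.081, -2.836]
```

View pics/cropG.png

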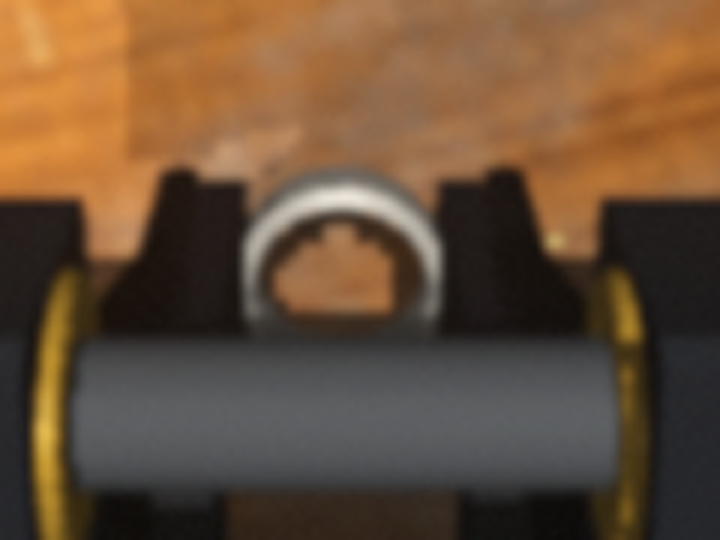

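```bash
python3 - <<'E'
from h import *
c=load("w6");T=c["T"];Tt=T@np.linalg.inv(c["T_tool_cam"]); p=Tt[:3,3]
for q,z in [((341,182),.0038),((341,170),-.0042),((341,212),.0038),((243,265),0),((440,265),0)]:
    print(q,((world(c,[(np.array(q)+.5)/6-.5+[200,190]],p[2]+z,T)[0]-p)*1000).round(1))
E
```

```text
(341, 182) [11.7  0.3  3.8]
(341, 170) [10.   0.3 -4.2]
(341, 212) [8.5 0.3 3.8]
(243, 265) [ 0.9 10.6  0. ]
(440, 265) [  0.9 -10.2   0. ]
```

Call:
send_rows --pt "0 0 0 0 0 -0.8 0" --pt "0 0 0 0 0 -1.7 0" --pt "0 0 -0.1 -0.6 -0.8 -2.5 0" --pt "0 0 -0.3 -1.3 -1.8 -2.8 0" --pt "0 0 -0.5 -2 -2.8 -2.8 0" --pt "0 0 -0.7 -2.7 -3.7 -2.8 0" --pt "0 0 -0.7 -3.4 -4.6 -2.8 0" --pt "0 0 -0.7 -4.1 -5.5 -2.8 0" --pt "0 0 -0.7 -4.7 -6.4 -2.8 0" --pt "0 0 -0.7 -5.1 -6.9 -2.8 0" --pt "0 0 -0.7 -5.23 -7.08 -2.6 0" --pt "0 0 -0.7 -5.23 -7.08 -2 0" --pt "0 0 -0.7 -5.23 -7.08 -1.4 0" --pt "0 0 -0.7 -5.23 -7.08 -1.0 0" --pt "0 0 -0.7 -5.23 -7.08 -1.0 0" --pt "0 0 -0.7 -5.23 -7.08 -1.0 0" --pt "0 0 -0.7 -5.23 -7.08 -1.0 0"

```text
time_s: 13.75
position: [0.458, -0.0803, 0.0941]
tcp_rot: [[0.998, 0.06, 0.0], [0.06, -0.998, -0.0], [0.0, 0.0, -1.0]]
force: [0.3, -0.7, -0.0]
opening: 0.228
grasp_force: 29.6
```

```bash
python3 - <<'E'
from h import *
s,c=shot("w7"); im=c["image"]; T=c["T"]
cv2.imwrite("pics/cropH.png",cv2.resize(im[170:260,195:315],None,fx=6,fy=6,interpolation=cv2.INTER_CUBIC))
plan(((.4575,-.0798,.0735),3.5))
E
```

```text
t 13.8 at [ 0.4582 -0.0803  0.0944] f [-0.2  0.   0.1] op 0.229 gf 29.6 q [-24.  31. 111.  -0.  38.  63.]
(0.4575, -0.0798, 0.0735) 3.5 -> [0.007, -0.012, -0.012, -0.021, -0.019, 0.697]
```

View pics/cropH.png

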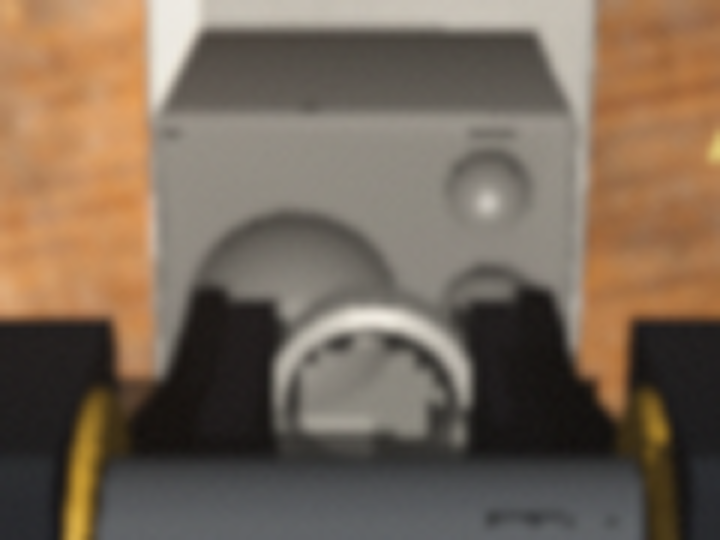

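```bash
python3 - <<'E'
from h import *
c=load("w7");T=c["T"]
W=lambda ps,z: world(c,(np.array(ps,float)+.5)/6-.5+[195,170],z,T)
S=W([(157,115),(575,113)],.069); u=S[0]-S[1];w=np.linalg.norm(u);u/=w;x=np.array([u[1],-u[0],0]);print((S.mean(0)-.025*x).round(4),w,np.degrees(-np.arctan2(*u[:2])))
print(W([(373,302)],.0944+.0038)[0]-[.0115,0,0], W([(373,290)],.0944-.0042)[0]-[.0115,0,0])
E
```

```text
[ 0.4569 -0.0796  0.069 ] 0.04865746559616059 3.7254628307026945
[ 0.45839923 -0.07956235  0.0982    ] [ 0.45665005 -0.0796654   0.0902    ]
```

Call:
send_rows --pt "0 0 0 -0.02 -0.01 0.25 0" --pt "0 0 0 -0.02 -0.01 0.45 0" --pt "0 0 0 -0.02 -0.01 0.58 0" --pt "0 0 0 -0.02 -0.01 0.64 0" --pt "0 0 0 -0.02 -0.01 0.68 0" --pt "0 0 0 -0.02 -0.01 0.68 0" --pt "0 0 0 -0.02 -0.01 0.68 0"

```text
time_s: 14.38
position: [0.4568, -0.0795, 0.0737]
tcp_rot: [[0.998, 0.06, 0.0], [0.06, -0.998, -0.0], [0.0, 0.0, -1.0]]
force: [0.0, -0.9, 0.0]
opening: 0.231
grasp_force: 29.6
```

Call:
send_rows --pt "0 0 0 0 0 0.02 0" --pt "0 0 0 0 0 0.04 0" --pt "0 0 0 0 0 0.04 0" --pt "0 0 0 0 0 0.04 0"

```text
time_s: 14.72
position: [0.457, -0.0796, 0.073]
tcp_rot: [[0.998, 0.061, 0.001], [0.061, -0.998, -0.0], [0.001, 0.0, -1.0]]
force: [0.0, 0.2, 5.2]
opening: 0.226
grasp_force: 29.7
```

Contact (5 N). Release, gently.

Call:
send_rows --pt "0 0 0 0 0 0 0.28" --pt "0 0 0 0 0 0 0.32" --pt "0 0 0 0 0 0 0.36" --pt "0 0 0 0 0 0 0.4" --pt "0 0 0 0 0 0 0.4" --pt "0 0 0 0 0 0 0.4" --pt "0 0 0 0 0 -0.4 0.4" --pt "0 0 0 0 0 -1 0.4" --pt "0 0 0 0 0 -2 0.5" --pt "0 0 0 0 0 -3 0.7" --pt "0 0 0 -1 0 -3.5 0.7" --pt "0 0 0 -2 0 -4 0.8" --pt "0 0 0 -2 0 -4 0.8" --pt "0 0 0 -2 0 -4 0.8" --pt "0 0 0 -2 0 -4 0.8"

```text
time_s: 15.97
position: [0.3976, -0.0835, 0.1927]
tcp_rot: [[0.998, 0.06, 0.002], [0.06, -0.998, -0.001], [0.002, 0.001, -1.0]]
force: [0.2, 0.1, 0.5]
opening: 0.779
grasp_force: 0.0
```

```bash
python3 - <<'E'
from h import *
s,c=shot("w8"); im=c["image"]; T=c["T"]
uv=proj(c,[[.457,-.08,.069]],T)[0].astype(int); print(uv)
a=im[uv[1]-50:uv[1]+50,uv[0]-50:uv[0]+50]; a=cv2.resize(a,(550,550),interpolation=cv2.INTER_CUBIC); cv2.imwrite("pics/cropI.png",a)
plan(((.558,-.3915,.14),0),((.53,-.3915,.14),0))
E
```

```text
[256 129]
t 16.02 at [ 0.3979 -0.0835  0.1924] f [ 0.8 -0.4 -0.2] op 0.788 gf 0.0 q [-28.  16. 114.   0.  50.  59.]
(0.558, -0.3915, 0.14) 0 -> [0.005, -0.011, 0.691, 4.708, 10.57, 1.755]
(0.53, -0.3915, 0.14) 0 -> [0.005, -0.011, 0.691, 3.777, 10.514, 1.754]
```

View pics/cropI.png

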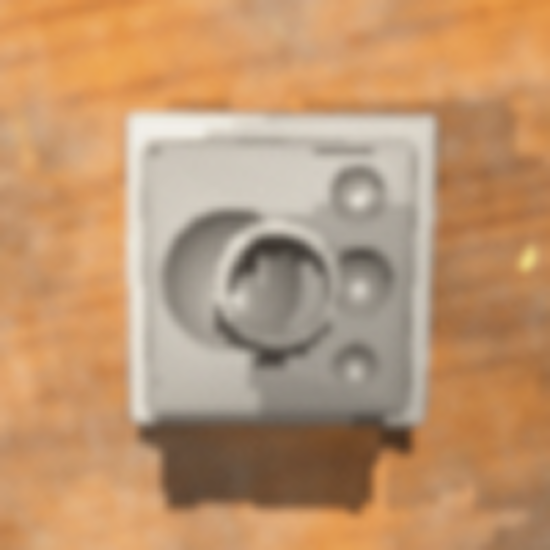

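```bash
python3 - <<'E'
from h import *
c=load("w8");T=c["T"]
W=lambda ps,z: world(c,(np.array(ps,float)+.5)/5.5-.5+[206,79],z,T)
w=W([(145,140),(417,140),(413,417),(147,420)],.069);print("cube",w.mean(0),w[:,:2].round(4).tolist())
w=W([(131,114),(435,116),(430,422),(132,422)],.019);print("steel",w.mean(0))
w=W([(215,284),(334,284),(274,219),(274,350)],.076);print("ring",w.mean(0),w[:,:2].round(4).tolist())
E
```

```text
cube [ 0.45676223 -0.07972865  0.069     ] [[0.4804, -0.0539], [0.4833, -0.1027], [0.4335, -0.106], [0.4299, -0.0562]]
steel [ 0.45650415 -0.08005492  0.019     ]
ring [ 0.45660285 -0.07862409  0.076     ] [[0.4561, -0.068], [0.4573, -0.0893], [0.468, -0.0779], [0.445, -0.0793]]
```

```bash
python3 - <<'E'
from h import *
plan(((.558,-.3915,.13),90))
plan(((.558,-.3915,.005),90),P=(.558,-.3915,.13),R=Rdown(90))
E
```

```text
t 16.02 at [ 0.3979 -0.0835  0.1924] f [ 0.8 -0.4 -0.2] op 0.788 gf 0.0 q [-28.  16. 114.   0.  50.  59.]
(0.558, -0.3915, 0.13) 90 -> [0.012, -0.005, -17.309, 4.708, 10.57, 2.088]
t 16.02 at [ 0.558  -0.3915  0.13  ] f [ 0.8 -0.4 -0.2] op 0.788 gf 0.0 q [-28.  16. 114.   0.  50.  59.]
(0.558, -0.3915, 0.005) 90 -> [0.0, 0.0, 0.0, 0.0, 0.0, 4.167]
```

Call:
send_rows --pt "0 0 -1.3 0.4 0.8 0 0.8" --pt "0 0 -2.6 0.8 1.8 0 0.8" --pt "0 0 -3.9 1.3 2.8 0.2 0.8" --pt "0 0 -5.2 1.7 3.8 0.4 0.8" --pt "0 0 -6.5 2.2 4.8 0.7 0.8" --pt "0 0 -7.8 2.6 5.8 1 0.8" --pt "0 0 -9.1 3 6.8 1.2 0.8" --pt "0 0 -10.4 3.4 7.8 1.5 0.8" --pt "0 0 -11.7 3.8 8.8 1.7 0.8" --pt "0 0 -13 4.2 9.6 1.9 0.8" --pt "0 0 -14.3 4.5 10.2 2.1 0.8" --pt "0 0 -15.6 4.71 10.57 2.1 0.8" --pt "0 0 -16.9 4.71 10.57 2.1 0.8" --pt "0 0 -17.3 4.71 10.57 2.1 0.8" --pt "0 0 -17.3 4.71 10.57 2.1 0.8" --pt "0 0 -17.3 4.71 10.57 2.1 0.8" --pt "0 0 -17.3 4.71 10.57 2.1 0.8"

```text
time_s: 17.43
position: [0.5573, -0.3908, 0.1285]
tcp_rot: [[0.001, 1.0, -0.001], [1.0, -0.001, 0.001], [0.001, -0.001, -1.0]]
force: [0.2, 0.9, -0.1]
opening: 0.801
grasp_force: 0.0
```

```bash
python3 - <<'E'
from h import *
s,c=shot("w9"); plan(((.558,-.3915,.005),90)); print(proj(c,[[.558,-.3915,.03],[.558,-.371,.03],[.558,-.4,.03]],c["T"])*800/512)
E
```

```text
t 17.48 at [ 0.5573 -0.3908  0.1289] f [-0.7  0.1  0.3] op 0.802 gf 0.0 q [-44.  40.  78.   0.  62. -44.]
(0.558, -0.3915, 0.005) 90 -> [-0.006, -0.006, -0.01, -0.027, 0.025, 4.129]
[[400.69082845 301.78230095]
 [400.64254846 269.57377499]
 [400.71031734 314.76332524]]
```

View pics/w9.png

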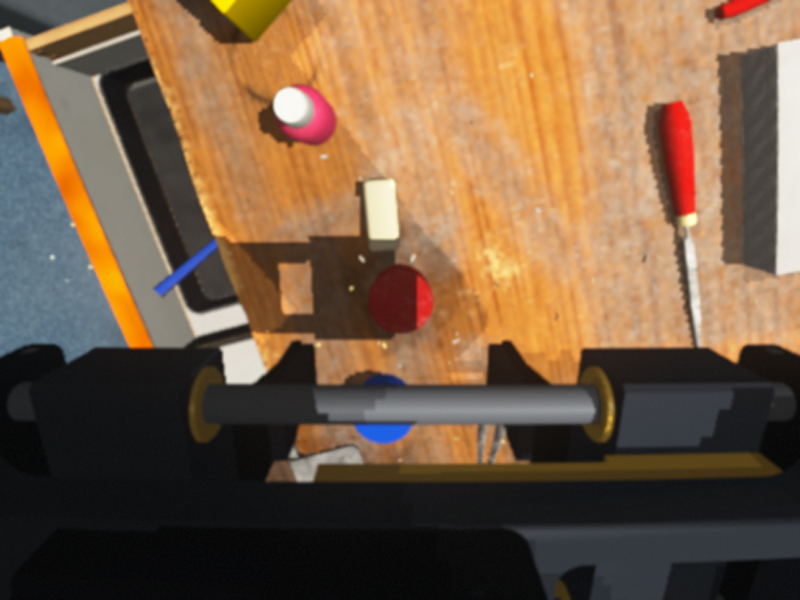

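Call:
send_rows --pt "0 0 0 0.02 0.02 1 0.8" --pt "0 0 0 0.02 0.02 2 0.8" --pt "0 0 0 0.02 0.02 2.8 0.8" --pt "0 0 0 0.02 0.02 3.5 0.8" --pt "0 0 0 0.02 0.02 3.9 0.8" --pt "0 0 0 0.02 0.02 4.08 0.8" --pt "0 0 0 0.02 0.02 4.1 0.8" --pt "0 0 0 0.02 0.02 4.1 0.8" --pt "0 0 0 0.02 0.02 4.1 0.7" --pt "0 0 0 0.02 0.02 4.1 0" --pt "0 0 0 0.02 0.02 4.1 0" --pt "0 0 0 0.02 0.02 4.1 0" --pt "0 0 0 0.02 0.02 4.1 0" --pt "0 0 0 0.02 0.02 4.1 0" --pt "0 0 0 0.02 0.02 4.1 0" --pt "0 0 0 0.02 0.02 4.1 0"

```text
time_s: 18.82
position: [0.5578, -0.3906, 0.007]
tcp_rot: [[0.001, 1.0, 0.0], [1.0, -0.001, -0.0], [-0.0, 0.0, -1.0]]
force: [-0.5, 0.5, 3.5]
opening: 0.461
grasp_force: 30.0
```

```bash
python3 - <<'E'
from h import *
a=np.radians(7.9);x=np.array([np.cos(a),np.sin(a)]);y=np.array([-x[1],x[0]])
b=np.array([.6224,-.0648]); s=np.array([.457,-.080]); d=b-s; print("d",np.linalg.norm(d),np.degrees(np.arctan2(d[1],d[0])), "bottle",b-.0875*y)
p=read_state()["position"]
plan((np.r_[p[:2],.13],90),((.56,-.25,.16),45),((.542,-.073,.16),5))
E
```

```text
d 0.16609695963502757 5.2506440881722725 bottle [ 0.6344264  -0.15146958]
t 18.82 at [ 0.5578 -0.3906  0.007 ] f [-0.5  0.5  3.5] op 0.461 gf 30.0 q [-44.  50.  81.  -0.  49. -44.]
[ 0.55784172 -0.39064545  0.13      ] 90 -> [0.004, 0.004, -0.008, -0.001, 0.001, -4.098]
(0.56, -0.25, 0.16) 45 -> [0.005, 0.002, 8.992, 4.686, 0.07, -5.1]
(0.542, -0.073, 0.16) 5 -> [0.006, 0.0, 16.992, 10.586, -0.534, -5.102]
```

Call:
send_rows --pt "0 0 0 0 0 -0.6 0" --pt "0 0 0 0 0 -1.5 0" --pt "0 0 0 0 0 -2.5 0" --pt "0 0 0 0 0 -3.5 0" --pt "0 0 1 0.5 0 -4.4 0" --pt "0 0 2 1.2 0 -5.2 0" --pt "0 0 3.2 2 0 -5.8 0" --pt "0 0 4.4 2.8 0 -6 0" --pt "0 0 5.6 3.6 0 -6 0" --pt "0 0 6.8 4.4 0 -6 0" --pt "0 0 8 5.2 -0.2 -6 0" --pt "0 0 9.2 6 -0.5 -6 0" --pt "0 0 10.4 6.8 -0.8 -6 0" --pt "0 0 11.6 7.6 -1.1 -6 0" --pt "0 0 12.8 8.4 -1.4 -6 0" --pt "0 0 14 9.2 -1.6 -6 0" --pt "0 0 15.2 9.9 -1.7 -6 0" --pt "0 0 16.4 10.2 -1.7 -6 0" --pt "0 0 17 10.2 -1.7 -6 0" --pt "0 0 17 10.2 -1.7 -6 0"

```text
time_s: 20.48
position: [0.5066, -0.0835, 0.1865]
tcp_rot: [[0.996, 0.087, -0.0], [0.087, -0.996, 0.0], [-0.0, -0.0, -1.0]]
force: [0.6, -0.1, -0.7]
opening: 0.461
grasp_force: 30.0
```

```bash
python3 - <<'E'
from h import *
s,c=shot("w10"); plan(((.542,-.073,.05),5))
P=np.array([[.6,-.12,.028],[.6,0,.028],[.66,-.12,.028],[.66,0,.028]]);print(proj(c,P,c["T"]))
uv=proj(c,[[.624,-.062,.028]],c["T"])[0]; x0,y0=int(uv[0]-75),max(0,int(uv[1]-56)); print(x0,y0)
im=c["image"]; cv2.imwrite("pics/cropJ.png",cv2.resize(im[y0:y0+112,x0:x0+150],None,fx=5.3,fy=5.3,interpolation=cv2.INTER_CUBIC))
E
```

```text
t 20.53 at [ 0.5068 -0.0841  0.1865] f [-1.   0.7 -0.1] op 0.462 gf 30.0 q [-22.  25. 100.  -0.  55.  63.]
(0.542, -0.073, 0.05) 5 -> [0.0, 0.001, 0.016, 1.202, -0.264, 4.549]
[[297.12804621  99.9042239 ]
 [188.48309862  90.12381637]
 [303.97479316  41.03210005]
 [190.2826112   30.44670668]]
171 15
```

View pics/cropJ.png

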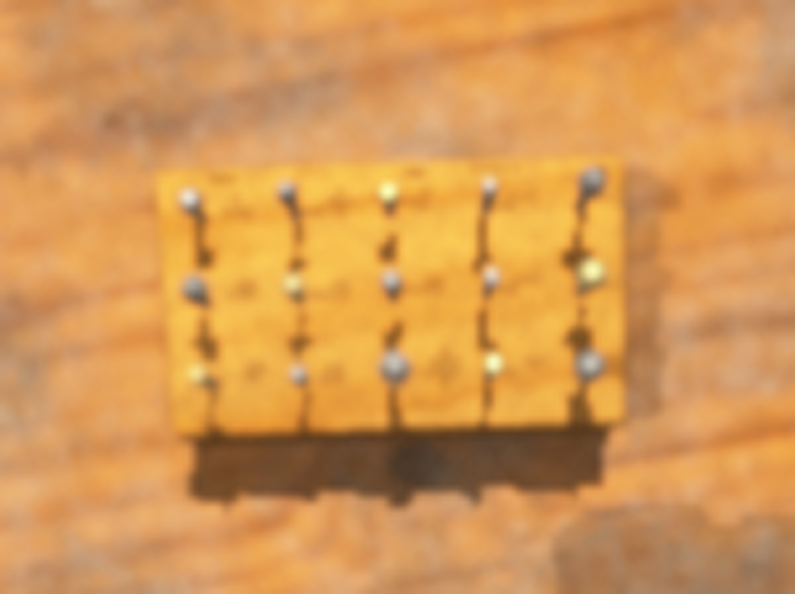

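```bash
python3 - <<'E'
from h import *
c=load("w10");T=c["T"]
W=lambda ps,z: world(c,(np.array(ps,float)+.5)/5.3-.5+[171,15],z,T)
w=W([(157,172),(622,158),(624,420),(180,434)],.028); print(w[:,:2].round(4).tolist(),w.mean(0),np.linalg.norm(np.diff(w,axis=0),axis=1),np.degrees(-np.arctan2(*(w[0]-w[1])[:2])),np.degrees(-np.arctan2(*(w[3]-w[2])[:2])))
E
```

```text
[[0.6447, -0.0111], [0.6552, -0.1035], [0.6055, -0.1096], [0.5948, -0.0179]] [ 0.62501657 -0.06053481  0.028     ] [0.09299614 0.05005665 0.09227667] 6.477824113597812 6.664163553616932
```

```bash
python3 - <<'E'
from h import *
plan(((.542,-.0701,.04),6.6),((.542,-.0701,.0075),6.6))
E
```

```text
t 20.53 at [ 0.5068 -0.0841  0.1865] f [-1.   0.7 -0.1] op 0.462 gf 30.0 q [-22.  25. 100.  -0.  55.  63.]
(0.542, -0.0701, 0.04) 6.6 -> [0.0, 0.001, -0.304, 1.21, -0.361, 4.883]
(0.542, -0.0701, 0.0075) 6.6 -> [0.0, 0.001, -0.304, 1.211, -0.361, 5.966]
```

Call:
send_rows --pt "0 0 -0.3 0.6 -0.18 0.5 0" --pt "0 0 -0.3 1.21 -0.36 1.3 0" --pt "0 0 -0.3 1.21 -0.36 2.3 0" --pt "0 0 -0.3 1.21 -0.36 3.3 0" --pt "0 0 -0.3 1.21 -0.36 4.2 0" --pt "0 0 -0.3 1.21 -0.36 4.9 0" --pt "0 0 -0.3 1.21 -0.36 5.4 0" --pt "0 0 -0.3 1.21 -0.36 5.7 0" --pt "0 0 -0.3 1.21 -0.36 5.9 0" --pt "0 0 -0.3 1.21 -0.36 5.95 0" --pt "0 0 -0.3 1.21 -0.36 5.95 0" --pt "0 0 -0.3 1.21 -0.36 5.95 0"

```text
time_s: 21.53
position: [0.5429, -0.0709, 0.0089]
tcp_rot: [[0.994, 0.113, 0.002], [0.113, -0.994, -0.001], [0.002, 0.001, -1.0]]
force: [1.2, -0.8, -0.3]
opening: 0.464
grasp_force: 30.0
```

Call:
send_rows --pt "0 0 0 -0.02 -0.02 0.03 0" --pt "0 0 0 -0.02 -0.02 0.06 0" --pt "0 0 0 -0.02 -0.02 0.06 0" --pt "0 0 0 -0.02 -0.02 0.06 0"

```text
time_s: 21.87
position: [0.5419, -0.0701, 0.007]
tcp_rot: [[0.994, 0.113, 0.001], [0.113, -0.994, -0.0], [0.001, 0.001, -1.0]]
force: [-0.1, 0.3, 3.0]
opening: 0.464
grasp_force: 30.0
```

Call:
send_rows --pt "0 0 0 0 0 0 0.5" --pt "0 0 0 0 0 0 0.6" --pt "0 0 0 0 0 0 0.7" --pt "0 0 0 0 0 0 0.75" --pt "0 0 0 0 0 0 0.75" --pt "0 0 0 0 0 -0.6 0.75" --pt "0 0 0 0 0 -1.5 0.75" --pt "0 0 0 0 0 -2.6 0.75" --pt "0 0 0 0 0 -3.7 0.75" --pt "0 0 0 0 0 -4.6 0.75" --pt "0 0 0 0 0 -4.6 0.75" --pt "0 0 0 0 0 -4.6 0.75"

```text
time_s: 22.87
position: [0.5425, -0.0703, 0.1459]
tcp_rot: [[0.994, 0.113, 0.004], [0.113, -0.994, -0.001], [0.004, 0.002, -1.0]]
force: [-1.0, 0.5, 0.1]
opening: 0.749
grasp_force: 0.0
```

```bash
python3 - <<'E'
from h import *
c=load("w9"); print("bottle from w9",world(c,[np.array((292,105))*.64],.06,c["T"]))
plan(((.5037,-.282,.15),90))
E
```

```text
bottle from w9 [[ 0.50421584 -0.28153025  0.06      ]]
t 22.87 at [ 0.5425 -0.0703  0.1459] f [-1.   0.5  0.1] op 0.749 gf 0.0 q [-19.  30.  98.   0.  52.  64.]
(0.5037, -0.282, 0.15) 90 -> [0.047, -0.02, -16.707, -2.079, 6.865, -0.132]
```

Call:
send_rows --pt "0 0 -1.3 -0.1 0.5 -0.3 0.75" --pt "0 0 -2.6 -0.3 1.2 -0.3 0.75" --pt "0 0 -3.9 -0.6 2 -0.3 0.75" --pt "0 0 -5.2 -0.8 2.8 -0.3 0.75" --pt "0 0 -6.5 -1 3.6 -0.3 0.75" --pt "0 0 -7.8 -1.3 4.4 -0.3 0.75" --pt "0 0 -9.1 -1.5 5.2 -0.3 0.75" --pt "0 0 -10.4 -1.8 5.9 -0.2 0.75" --pt "0 0 -11.7 -2 6.5 0 0.75" --pt "0 0 -13 -2.08 6.86 0 0.75" --pt "0 0 -14.3 -2.08 6.86 0 0.75" --pt "0 0 -15.6 -2.08 6.86 0 0.75" --pt "0 0 -16.7 -2.08 6.86 0 0.75" --pt "0 0 -16.7 -2.08 6.86 0 0.75" --pt "0 0 -16.7 -2.08 6.86 0 0.75"

```text
time_s: 24.12
position: [0.5017, -0.2809, 0.1426]
tcp_rot: [[0.003, 1.0, -0.003], [1.0, -0.003, 0.002], [0.002, -0.003, -1.0]]
force: [-0.4, 0.5, 0.1]
opening: 0.748
grasp_force: 0.0
```

```bash
python3 - <<'E'
from h import *
plan(((.504,-.282,.10),90),((.504,-.282,.006),90))
E
```

```text
t 24.12 at [ 0.5017 -0.2809  0.1426] f [-0.4  0.5  0.1] op 0.748 gf 0.0 q [-40.  32.  94.  -0.  54. -40.]
(0.504, -0.282, 0.1) 90 -> [-0.03, -0.025, -0.038, -0.041, 0.079, 1.42]
(0.504, -0.282, 0.006) 90 -> [-0.03, -0.025, -0.038, -0.048, 0.088, 4.553]
```

Call:
send_rows --pt "0 0 0 -0.04 0.08 1 0.75" --pt "0 0 0 -0.04 0.08 1.9 0.75" --pt "0 0 0 -0.04 0.08 2.7 0.75" --pt "0 0 0 -0.04 0.08 3.4 0.75" --pt "0 0 0 -0.04 0.08 4 0.75" --pt "0 0 0 -0.04 0.08 4.35 0.75" --pt "0 0 0 -0.04 0.08 4.5 0.75" --pt "0 0 0 -0.04 0.08 4.5 0.75" --pt "0 0 0 -0.04 0.08 4.5 0.6" --pt "0 0 0 -0.04 0.08 4.5 0.5" --pt "0 0 0 -0.04 0.08 4.5 0.4" --pt "0 0 0 -0.04 0.08 4.5 0" --pt "0 0 0 -0.04 0.08 4.5 0" --pt "0 0 0 -0.04 0.08 4.5 0" --pt "0 0 0 -0.04 0.08 4.5 0" --pt "0 0 0 -0.04 0.08 4.5 0" --pt "0 0 0 -0.04 0.08 4.5 0"

```text
time_s: 25.53
position: [0.5051, -0.2828, 0.0096]
tcp_rot: [[0.001, 1.0, 0.0], [1.0, -0.001, -0.0], [-0.0, 0.0, -1.0]]
force: [-0.9, -0.3, 4.0]
opening: 0.332
grasp_force: 30.0
```

```bash
python3 - <<'E'
from h import *
plan(((.504,-.282,.14),90),((.635,-.1475,.14),96.6),((.635,-.1475,.03),96.6))
E
```

```text
t 25.53 at [ 0.5051 -0.2828  0.0096] f [-0.9 -0.3  4. ] op 0.332 gf 30.0 q [-40.  45.  97.  -0.  39. -40.]
(0.504, -0.282, 0.14) 90 -> [0.002, 0.002, -0.008, 0.027, -0.035, -4.345]
(0.635, -0.1475, 0.14) 96.6 -> [0.002, 0.003, -1.328, 4.513, 4.328, -4.346]
(0.635, -0.1475, 0.03) 96.6 -> [0.002, 0.003, -1.328, 4.514, 4.328, -0.679]
```

Call:
send_rows --pt "0 0 0 0 0 -0.6 0" --pt "0 0 0 0 0 -1.5 0" --pt "0 0 0 0 0 -2.5 0" --pt "0 0 0 0.3 0.3 -3.5 0" --pt "0 0 -0.3 0.9 0.9 -4.2 0" --pt "0 0 -0.6 1.6 1.6 -4.35 0" --pt "0 0 -0.9 2.3 2.3 -4.35 0" --pt "0 0 -1.2 3 3 -4.35 0" --pt "0 0 -1.33 3.7 3.6 -4.35 0" --pt "0 0 -1.33 4.3 4.1 -4.3 0" --pt "0 0 -1.33 4.5 4.33 -4 0" --pt "0 0 -1.33 4.5 4.33 -3.2 0" --pt "0 0 -1.33 4.5 4.33 -2.3 0" --pt "0 0 -1.33 4.5 4.33 -1.5 0" --pt "0 0 -1.33 4.5 4.33 -1 0" --pt "0 0 -1.33 4.5 4.33 -0.8 0" --pt "0 0 -1.33 4.5 4.33 -0.8 0" --pt "0 0 -1.33 4.5 4.33 -0.8 0" --pt "0 0 -1.33 4.5 4.33 -0.8 0"

```text
time_s: 27.12
position: [0.6358, -0.1485, 0.0343]
tcp_rot: [[-0.115, 0.993, 0.002], [0.993, 0.115, -0.001], [-0.001, 0.002, -1.0]]
force: [0.1, -0.1, -0.0]
opening: 0.335
grasp_force: 30.0
```

```bash
python3 - <<'E'
from h import *
plan(((.635,-.148,.0096),96.6))
E
```

```text
t 27.12 at [ 0.6358 -0.1485  0.0343] f [ 0.1 -0.1 -0. ] op 0.335 gf 30.0 q [-23.  46.  85.  -0.  49. -30.]
(0.635, -0.148, 0.0096) 96.6 -> [0.021, 0.013, -0.002, 0.022, -0.026, 0.823]
```

Call:
send_rows --pt "0 0 0 0.02 -0.03 0.3 0" --pt "0 0 0 0.02 -0.03 0.55 0" --pt "0 0 0 0.02 -0.03 0.7 0" --pt "0 0 0 0.02 -0.03 0.78 0" --pt "0 0 0 0.02 -0.03 0.81 0" --pt "0 0 0 0.02 -0.03 0.84 0" --pt "0 0 0 0.02 -0.03 0.84 0" --pt "0 0 0 0.02 -0.03 0.84 0"

```text
time_s: 27.78
position: [0.6334, -0.1471, 0.0096]
tcp_rot: [[-0.116, 0.993, -0.001], [0.993, 0.116, 0.0], [0.0, -0.001, -1.0]]
force: [-3.5, 0.5, 10.2]
opening: 0.333
grasp_force: 30.0
```

Call:
send_rows --pt "0 0 0 0 0.04 -0.05 0" --pt "0 0 0 0 0.04 -0.05 0" --pt "0 0 0 0 0.04 -0.03 0" --pt "0 0 0 0 0.04 -0.03 0" --pt "0 0 0 0 0.04 -0.03 0"

```text
time_s: 28.2
position: [0.6358, -0.1473, 0.0097]
tcp_rot: [[-0.115, 0.993, 0.001], [0.993, 0.115, -0.0], [-0.001, 0.001, -1.0]]
force: [-0.3, 0.9, 5.7]
opening: 0.334
grasp_force: 30.0
```

Call:
send_rows --pt "0 0 0 0 0 0 0.4" --pt "0 0 0 0 0 0 0.48" --pt "0 0 0 0 0 0 0.55" --pt "0 0 0 0 0 0 0.6" --pt "0 0 0 0 0 0 0.6" --pt "0 0 0 0 0 0 0.6" --pt "0 0 0 0 0 -0.6 0.6" --pt "0 0 0 0 0 -1.5 0.6" --pt "0 0 0 0 0 -2.6 0.6" --pt "0 0 0 0 0 -3.7 0.6" --pt "0 0 0 -1 0 -4.6 0.6" --pt "0 0 0 -2 0 -5.2 0.6" --pt "0 0 0 -3 0 -5.2 0.6" --pt "0 0 0 -4 0 -5.2 0.6" --pt "0 0 0 -4 0 -5.2 0.6" --pt "0 0 0 -4 0 -5.2 0.6" --pt "0 0 0 -4 0 -5.2 0.6"

```text
time_s: 29.62
position: [0.6484, -0.2658, 0.1643]
tcp_rot: [[-0.115, 0.993, -0.001], [0.993, 0.115, 0.001], [0.002, -0.001, -1.0]]
force: [-0.4, -0.5, 0.5]
opening: 0.596
grasp_force: 0.0
```

```bash
python3 - <<'E'
from h import *
s,c=shot("w11"); t=optics.capture("top"); pickle.dump(t,open("top2.pkl","wb")); plan()
im=t["image"]; cv2.imwrite("pics/cropK.png",cv2.resize(im[120:270,120:370],None,fx=3.2,fy=3.2,interpolation=cv2.INTER_CUBIC))
E
```

```text
t 29.72 at [ 0.6486 -0.2649  0.1644] f [ 0.2 -0.4 -0. ] op 0.601 gf 0.0 q [-31.  40.  73.   0.  67. -38.]
```

View pics/w11.png

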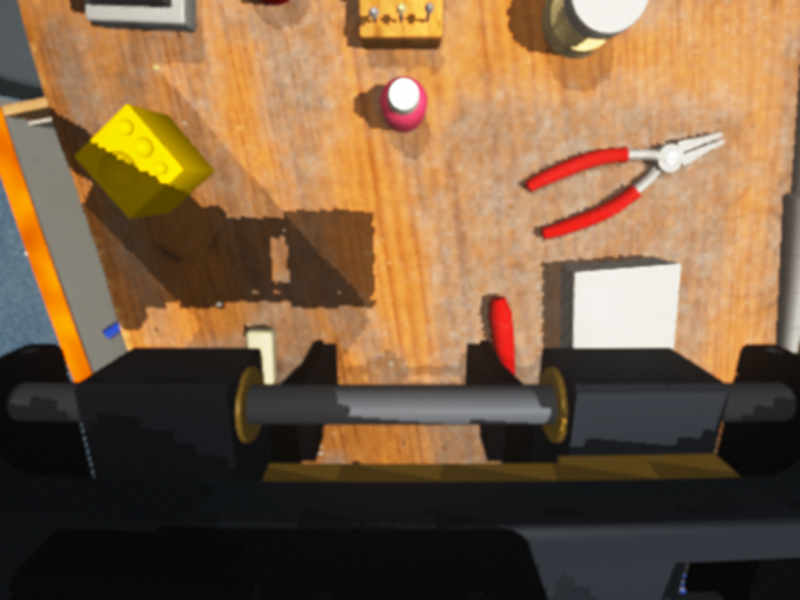

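The bottle stands upright with its cap at (404,95), and the bur block's right end runs from (360,38) to (441,38). I'll check the numbers.

```bash
python3 - <<'E'
from h import *
c=load("w11");T=c["T"]; W=lambda p,z: world(c,[np.array(p)*.64],z,T)[0].round(4)
b=W((404,95),.06); e=(W((360,38),.028)+W((441,39),.028))/2; print("bottle",b,"end mid",e,"dist-15mm",np.linalg.norm((b-e)[:2])-.015)
a=np.radians(6.6); y=np.array([-np.sin(a),np.cos(a)]); r=(b-[.625,-.0605,.06])[:2]; print("block frame",r@[np.cos(a),np.sin(a)],r@y)
t=load("top2"); hsv=cv2.cvtColor(t["image"],cv2.COLOR_BGR2HSV)
m=cv2.inRange(hsv,(0,150,80),(6,255,255))[120:270,120:370]; n,l,st,ce=cv2.connectedComponentsWithStats(m)
for i in range(1,n):
    if st[i,4]>60: print(st[i],ce[i],world(t,[ce[i]+[120,120]],.03).round(4))
E
```

```text
bottle [ 0.6372 -0.1464  0.06  ] end mid [ 0.63075 -0.1082   0.028  ] dist-15mm 0.02374070856347365
block frame 0.002246046512987585 -0.08673295380108703
```

View pics/cropK.png

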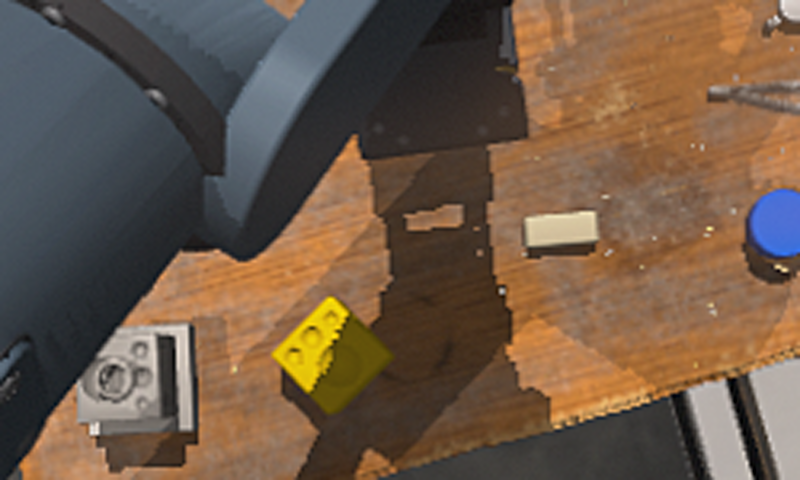

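I've now viewed 17 pictures, which is over the limit of 14, so I won't view any more. The last check, the pot, will be by numbers only.

```bash
python3 - <<'E'
from h import *
c=optics.capture("scene"); c0=load("scene0")
def reds(c):
    m=cv2.inRange(cv2.cvtColor(c["image"],cv2.COLOR_BGR2HSV),(0,150,60),(6,255,255)); n,l,st,ce=cv2.connectedComponentsWithStats(m)
    return [(st[i][:5].tolist(),world(c,[ce[i]],.015)[0][:2].round(3)) for i in range(1,n) if st[i,4]>80]
print("before",[r for r in reds(c0) if .3<r[1][0]<.75 and -.5<r[1][1]<.1]); print("after",[r for r in reds(c) if .3<r[1][0]<.75 and -.5<r[1][1]<.1])
E
```

```text
before [([289, 173, 28, 7, 102], array([ 0.725, -0.304])), ([294, 213, 17, 11, 89], array([ 0.569, -0.383]))]
after [([289, 173, 28, 7, 93], array([ 0.725, -0.302])), ([158, 184, 15, 8, 90], array([ 0.524, -0.086]))]
```

```bash
python3 - <<'E'
from h import *
def fit(c,x,y):
    a=np.linspace(0,6.28,60); o=lambda r,z:np.c_[x+r*np.cos(a),y+r*np.sin(a),0*a+z]
    p=proj(c,np.r_[o(.0205,.03),o(.0195,0)]); return p.min(0).round(1),p.max(0).round(1)
for c,x,y in [(load("scene0"),.558,-.391),(optics.capture("scene"),.542,-.070)]:
    lo,hi=fit(c,x,y); hsv=cv2.cvtColor(c["image"],cv2.COLOR_BGR2HSV); x0,y0=(lo-14).astype(int);x1,y1=(hi+14).astype(int); s=hsv[y0:y1,x0:x1].astype(int)
    m=((s[...,0]<=7)|(s[...,0]>=172))&(s[...,1]>130); print(lo,hi,x0,y0)
    for r in m: print("".join(".#"[int(v)] for v in r))
E
```

```text
[292.4 210. ] [314.9 235.2] 278 196
..................................................
..................................................
..................................................
..................................................
..................................................
..................................................
..................................................
..................................................
..................................................
..................................................
..................................................
..................................................
..................................................
..................................................
..................................................
.....................######.......................
..................#############...................
.................################.................
................##################................
................###################...............
................#####################.......
[... 3424 characters left out ...]
..............
................................................
................................................
................................................
................................................
................................................
................................................
................................................
................................................
................................................
................................................
................................................
................................................
................................................
................................................
```

```bash
python3 -c "
from rig import bot
print(bot.hand_in())"
```

```text
the job is handed in; nothing more can be done
None
```

The job is handed in, with no verdict returned: the cube and ring measured within about 1 mm of centre, the pot came out midway, and the bottle stands upright about 24 mm off the bur block's right end and 2 mm off its line; I moved neither the eraser nor the tweezers, but I viewed 17 pictures against the limit of 14.

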